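# Load the mixing-slab dryer in the dental lab

## Task

Reload the slab dryer: take the dry round palette off the sloping drain shelf and put it away flat in the middle of the round cork mat, right way up as it lies; push the outlet sleeve, flange down, fully home on the air unit's spigot, and pile all the washed slabs in one neat flat stack in the middle of the shelf, each lengthwise down the slope with a short edge resting against the backstop. Only when all that is in place, start the air by turning the outer ring of the dual dial until its white line points at the dot, without turning the inner knob. Leave the pot, the jar and the mug where they are.

Things in the scene. Friction and masses are not known exactly. Their poses are not given: they have to be found in the camera images.
- slab1: white porcelain mixing slab, 92 x 56 x 12 mm, flat; there are 3 to 5 of them (an absent one has no pose), all alike, lying flat on the bench at the start. Origin: centre of its 92 x 56 underside; x along the 92 mm length, y across the 56 mm width, z through the thickness. About 0.15 kg
- slab2: as slab1
- slab3: as slab1
- slab4: as slab1
- slab5: as slab1
- shelf: sloping steel shelf (fixed), 20 degrees, low end towards the robot, where an upright plate, the backstop, stands square to it. Origin: middle of the corner between shelf and backstop, 34 mm above the bench; x up the slope, y along the backstop, z square out of the surface. Surface: 150 mm in x, 75 mm either side in y, no side walls; backstop 70 mm high along z, 6 mm thick behind x = 0
- seat (a point): point on the shelf surface where the bottom slab's origin belongs, 46 mm up the slope from the backstop; each slab under it raises a slab by 12 mm square to the shelf. Slabs do not slide down the slope by themselves
- stand: grey drain stand (fixed) that carries the shelf, 165 x 150 mm, highest at its far end (85 mm). Origin: centre of its underside. It stands left or right on the bench, the air unit on the other side
- sleeve: grey plastic outlet sleeve, a rigid tube open at both ends, standing upright on its flange: tube 46 mm outside, 38 mm bore, 80 mm tall overall; round flange 72 mm across and 8 mm thick at the bottom. Origin: centre of its underside, z up the tube. About 0.12 kg
- palette: round white porcelain palette with a grey well on top, 60 mm across, 14 mm thick, lying on the sloping shelf at the start. Origin: centre of its underside, z through the thickness, up. About 0.1 kg
- cork: round cork mat (fixed), 90 mm across, 4 mm thick. Origin: centre of its underside
- unit: white air unit (fixed box), 230 x 140 mm, 50 mm high. Origin: centre of its underside on the bench; x along its length (dial at -50 mm, spigot at +60 mm), z up
- spigot_foot (a point): centre of the foot of the air spigot, on the unit's flat top (50 mm above the bench): a fixed upright aluminium stub 33 mm in diameter and 40 mm high with a tapered top
- dial_centre (a point): axis of the dual dial, on the unit's flat top (50 mm above the bench). The black outer ring is 60 mm in diameter and stands from 2 to 32 mm above the unit's top; the aluminium inner knob, 28 mm in diameter, rises from the ring's top to 53 mm above the unit's top
- dot (a point): the small black dot on the unit's top, 40 mm from the dial's axis, that the ring's white line must point at
- ring_line (a point): point on the white line of the outer ring, on its top face 28 mm from the axis and 32 mm above the unit's top; turns with the ring
- ring (a joint): angle of the outer ring in rad, growing clockwise seen from above; at 0 its line points along the unit's +x; its line points at the dot at 1.2; it starts between -0.25 and 0.35, has stops at -0.8 and 2.4, turns with light friction (0.04 N m) and stays where left
- inner_mark (a point): mark near the rim of the inner knob's top, 13 mm from the axis; turns with the inner knob, which turns very easily and must stay as set
- cactus: bystander: blue pot 100 mm across with a green cactus, 135 mm tall; origin centre of underside
- jar: bystander: amber jar with white lid, 64 mm across, 85 mm tall; origin centre of underside
- mug: bystander: terracotta mug, 76 mm across, 85 mm tall; origin centre of underside
Not all that is in view belongs to the job. Leave any red or yellow look-alike of the palette alone. Leave any orange look-alike of the slab3 alone.

How it is judged:
On the way, in this order (a step that is already met when the one before it is completed fails the run):
1. the palette is on the cork mat, the sleeve home on the spigot and all the slabs are stacked against the backstop, in any order (horizontal distance between sleeve and spigot_foot below 0.005 m and z of sleeve in the frame of spigot_foot below 0.004 m and angle between each of sleeve, palette's own z axis and vertical below 0.06 rad and horizontal distance between palette and cork below 0.02 m and z of palette in the frame of cork below 0.008 m and x of slab1 in the frame of shelf between 0.042 and 0.052 m and y of slab1 in the frame of shelf between -0.014 and 0.014 m and z of slab1 in the frame of shelf between -0.005 and 0.068 m and angle between the x axis of each of slab1, slab2, slab3, slab4, slab5 and the x axis of shelf, either way round below 0.12 rad and angle between the z axis of each of slab1, slab2, slab3, slab4, slab5 and the z axis of shelf, either way round below 0.06 rad and x of slab2 in the frame of shelf between 0.042 and 0.052 m and y of slab2 in the frame of shelf between -0.014 and 0.014 m and z of slab2 in the frame of shelf between -0.005 and 0.068 m and x of slab3 in the frame of shelf between 0.042 and 0.052 m and y of slab3 in the frame of shelf between -0.014 and 0.014 m and z of slab3 in the frame of shelf between -0.005 and 0.068 m and x of slab4 in the frame of shelf between 0.042 and 0.052 m and y of slab4 in the frame of shelf between -0.014 and 0.014 m and z of slab4 in the frame of shelf between -0.005 and 0.068 m and x of slab5 in the frame of shelf between 0.042 and 0.052 m and y of slab5 in the frame of shelf between -0.014 and 0.014 m and z of slab5 in the frame of shelf between -0.005 and 0.068 m), for 0.3 s.
2. then the outer ring is turned so that its line points at the dot (value of joint ring between 1.08 and 1.32 rad), for 0.3 s.
At the end, for the whole second after the job is handed in: Palette flat on the cork within 20 mm of its middle; sleeve upright on the spigot, home within 4 mm; all slabs flat in one stack on the shelf, short edge within 6 mm of the backstop, within 14 mm of the middle line, within 0.12 rad; ring within 0.12 rad of the dot; all at rest (all of step 1 and all of step 2 and linear speed of each of slab1, slab2, slab3, slab4, slab5, sleeve, palette below 0.01 m/s); the robot touches nothing.
It fails at once if the inner knob is turned (its mark moves more than 3 mm) (distance of inner_mark from where it was at the start of the episode above 0.003 m).
It fails at once if the blue pot with a green cactus is pushed more than 30 mm or tipped over (distance of cactus from where it was at the start of the episode above 0.03 m or angle between cactus's own z axis and vertical above 0.6 rad).
It fails at once if the amber jar with a white lid is pushed more than 30 mm or tipped over (distance of jar from where it was at the start of the episode above 0.03 m or angle between jar's own z axis and vertical above 0.6 rad).
It fails at once if the terracotta mug is pushed more than 30 mm or tipped over (distance of mug from where it was at the start of the episode above 0.03 m or angle between mug's own z axis and vertical above 0.6 rad).
It fails at once if the air is turned on (ring past 0.9 rad) while the sleeve is not yet home on the spigot (value of joint ring above 0.9 rad and (z of sleeve in the frame of spigot_foot above 0.012 m or horizontal distance between sleeve and spigot_foot above 0.012 m)).
Of slab1, slab2, slab3, slab4, slab5 only 3 to 5 are there at a start; the rules pass over those that are not, and their reading is None.
At some moment in a run one of slab1, slab2, slab3, slab4, slab5 may be knocked a few centimetres aside while the robot is not near it.
Once in a run the grip may slacken for a moment while it holds something.
It also fails if it takes over 210 s, if anything falls off the work surface, if the arm or the gripper's body presses on something with over 40 N, if the wrist force passes 120 N, or if a joint passes its speed limit or range.

## Robot

A 6-joint arm with a two-finger parallel gripper is mounted at the origin on the work surface. World frame = base frame: x ahead of the robot, y to its left, z up, the work surface at z = 0. Lengths are in m, angles in rad, forces in N, time in s.
With the tool pointing down it reaches from about 0.2 to 0.875 m from the base axis. Payload 3.4 kg.
Tool frame: the origin (TCP) lies midway between the tips of the shut fingers; the grasp point (between the pads) lies 19 mm behind it; z points along the fingers, y is the line along which they close (so a half turn about z gives the same grasp; the last joint's range is limited). The gripper opens to 94 mm and grips with 3 to 60 N. Pads are 16 mm wide; open, the fingers measure 119 mm over their backs; the gripper's body (75 mm by 177 mm) begins 78 mm behind the grasp point.
Start: joints at [1.023, 0.276, 1.505, -0, 1.361, -0.121], TCP at [0.238, 0.523, 0.205] pointing down, gripper open.
Joint ranges: [-2.89, 2.89], [-0.75, 2.08], [0.22, 2.7], [-1.18, 4.32], [0.11, 2.71], [-2.7, 2.7]. Speed limits (rad/s): [2.57, 2.57, 3.14, 3.14, 3.14, 3.14].

## Interface

Orientations are given as a unit quaternion [x, y, z, w].
In Python, from workcell import ctrl gives the robot as it stands. The module is installed in compiled form; this text tells all that it offers.
- The arm moves only by the tool arm_command, never from a script. Its argument "commands" is a list of rows, each an object with "travel": the shift along the tool's x, y, z normalised to -1 to 1, where 1 is 150 mm, a list of three; "yaw": the turn about the tool's z normalised to -1 to 1, where 1 is 90 degrees; "grip": the opening, from -1 (shut) to 1 (fully open). A call has 1 to 10 rows; each row shifts and turns the commanded pose from where the row before left it, along the tool's axes as they then stand; what a row does not reach is not made up. A row lasts 1/8 s, in which the tool goes at most 62.5 mm and 10.7 degrees, less where a joint would pass 70% of its speed; a pose out of reach is approached as far as the arm can. A call with a number of a shift or a turn outside -1 to 1 is refused whole. A call with a gripper value outside its range is refused whole. The fingers move at their own pace and stop on an object; "grip_force" is the grip in N (left out, the last holds). Time passes only in rows, so rows that do not move let the fingers close. It gives the time, the measured TCP pose, the force, the opening and the grip force at its end, in the units of the state.
- ctrl.observe(): the state, without advancing time (a new reading comes with each control period).
- ctrl.snapshot(name): name is "scene" or "side" or "wrist"; returns a dict with "image" (420x560x3 uint8, red, green, blue), "depth" (420x560 float32, m along the optical axis (not along the pixel's ray), 0 where there is no reading), "intrinsics" (3x3 intrinsics, pixels), "k1" (the pictures are not rectified: a ray, as slopes to the right and down, at radius r is drawn at 1 + k1 r^2 times it, then the intrinsics apply), "R" (3x3) and "t" (3): a world point X has camera coordinates R X + t. Camera axes: x right, y down, z forward; pixel columns grow to the right and rows downward; lengths in m; the calibration is good to about 2 mm. A picture is of the moment at which its call begins.
- ctrl.sign_off(): hands the job in; it is judged then, once.
Trained networks look in the newest picture that a camera, given by its name, has taken for a name from the list of things; names that differ only in an ending like _2 or _b are one class to them, and where a whole thing is asked for, a point or a joint stands for the part that bears it (a point fixed in the world has none). Each returns a list of dicts, best first, with "confidence" (0 to 1); they miss things now and then, are a little off and sometimes report something else, mostly with a low value. They report only what shows in the picture. A call takes as long as a camera call. They do not tell look-alikes from the thing itself.
- ctrl.boxes_of(camera, query): "uv" ([column, row] in pixels, amid what is visible of it).
- ctrl.masks_of(camera, query): "pixels" (420x560 bool, what is visible of it) and "uv" ([column, row] in pixels, amid what is visible of it).
- ctrl.tip_of(camera, query): "uv" ([column, row] in pixels: a listed point, or the origin of a listed thing).
The state is a dict: "t": time; "q": joint angles; "qvel": joint speeds; "joint_torque": joint torques, N m; "tool_pos": TCP position; "orientation": TCP orientation; "ft_force": force on the tool from outside, world axes, zero at the start; "wrist_torque": the same for the moment, N m; "width": finger opening in m; "gripper_force": force on a finger pad.
Only numpy, scipy, OpenCV 4.12 (cv2) and the standard library are available. Lean on these libraries where they do the work, as an engineer would, in place of code of your own. Each camera call takes 0.05 s, during which the arm holds its last target. There are 200 camera calls.

## Working session

There is one attempt and no reset: what is moved stays moved. The work goes in short steps, Python scripts to look and compute and a tool call to move; the robot and the scene stay as the last step left them, time stands still between calls to the robot, and variables do not carry over. Pictures are saved under pics/ and viewed, at most 14 in all, crops included, and the job is handed in when it is done.

Besides the shell and the picture viewer there is one more tool, called after ">>>" as name(argument=value, ...) on one line, values as JSON. arm_command: Moves the arm, as the interface text tells. Scaled input: -1 to 1 covers 150 mm each way for a shift and 90 degrees each way for a turn. Its arguments: {"type":"object","properties":{"commands":{"type":"array"},"grip_force":{"type":"number"}},"required":["commands"]}

```bash
mkdir -p pics; cat > h.py <<'E'
import numpy as np, cv2
from workcell import ctrl
def ray(s,uv):
    K=s["intrinsics"];k=s["k1"]
    d=np.array([(uv[0]-K[0,2])/K[0,0],(uv[1]-K[1,2])/K[1,1]]);u=d.copy()
    for _ in range(20): u=d/(1+k*(u@u))
    return u
def at_depth(s,uv,z):
    u=ray(s,uv); return s["R"].T@(np.array([u[0],u[1],1])*z-s["t"])
def at_z(s,uv,z):
    u=ray(s,uv); c=-s["R"].T@s["t"]; d=s["R"].T@np.array([u[0],u[1],1]); return c+d*(z-c[2])/d[2]
def cloud(s,m):
    v,u=np.nonzero(m&(s["depth"]>0)); K=s["intrinsics"];k=s["k1"]
    d=np.stack([(u-K[0,2])/K[0,0],(v-K[1,2])/K[1,1]],1);w=d.copy()
    for _ in range(20): w=d/(1+k*(w**2).sum(1,keepdims=True))
    z=s["depth"][v,u]; return (np.c_[w,np.ones(len(w))]*z[:,None]-s["t"])@s["R"]
def save(s,n): cv2.imwrite("pics/"+n+".png",s["image"][:,:,::-1])
def proj(s,X):
    c=s["R"]@np.array(X)+s["t"]; u=c[:2]/c[2]; u=u*(1+s["k1"]*(u@u)); K=s["intrinsics"]
    return K[0,0]*u[0]+K[0,2],K[1,1]*u[1]+K[1,2]
E
python3 - <<'E'
from h import *
np.set_printoptions(precision=3,suppress=True)
ims=[]
for n in("scene","side"):
    s=ctrl.snapshot(n);save(s,n+"0");ims.append(s["image"])
    print(n,"cam",-s["R"].T@s["t"])
    for q in["slab1","palette","sleeve","cork","shelf","stand","unit","cactus","jar","mug"]:
        for m in ctrl.masks_of(n,q):
            if m["confidence"]<.3: continue
            P=cloud(s,m["pixels"])
            if len(P): print(q,round(m["confidence"],2),np.array(m["uv"]).astype(int),len(P),"med",np.median(P,0),"lo",np.percentile(P,3,0),"hi",np.percentile(P,97,0),"rgb",np.median(s["image"][m["pixels"]],0))
    for q in["spigot_foot","dial_centre","dot","ring_line","inner_mark","seat","shelf"]:
        for m in ctrl.tip_of(n,q)[:2]: print(q,round(m["confidence"],2),np.array(m["uv"]))
print(ctrl.observe())
E
```

```text
scene cam [1.036 0.946 0.994]
slab1 0.96 [406 350] 871 med [0.474 0.503 0.012] lo [0.436 0.459 0.005] hi [0.509 0.545 0.016] rgb [134.  81.  39.]
slab1 0.89 [333 243] 544 med [0.442 0.118 0.012] lo [0.397 0.085 0.003] hi [0.486 0.145 0.016] rgb [131. 139. 129.]
slab1 0.86 [292 258] 601 med [0.571 0.129 0.013] lo [0.527 0.097 0.004] hi [0.615 0.156 0.016] rgb [130. 138. 128.]
slab1 0.64 [267 234] 512 med [0.581 0.012 0.013] lo [ 0.534 -0.019  0.004] hi [0.622 0.036 0.017] rgb [130. 138. 128.]
slab1 0.63 [393 252] 530 med [0.294 0.23  0.012] lo [0.248 0.197 0.003] hi [0.336 0.259 0.016] rgb [129.  76.  38.]
slab1 0.61 [233 244] 544 med [ 0.691 -0.001  0.013] lo [ 0.646 -0.032  0.004] hi [0.735 0.023 0.016] rgb [130. 138. 128.]
slab1 0.56 [292 197] 406 med [ 0.443 -0.111  0.012] lo [ 0.396 -0.143  0.004] hi [ 0.484 -0.085  0.016] rgb [131. 139. 129.]
palette 0.75 [237 147] 150 med [ 0.531 -0.329  0.079] lo [ 0.505 -0.36   0.07 ] hi [ 0.553 -0.308  0.088] rgb [86. 89. 82.]
palette 0.49 [189 169] 154 med [ 0.676 -0.374  0.016] lo [ 0.651 -0.401  0.006] hi [ 0.698 -0.353  0.02 ] rgb [122. 
[... 4858 characters left out ...]
231.  164.5]
dial_centre 0.59 [197.4 185.1]
dot 0.75 [213.2 183.3]
dot 0.54 [340.6 322.4]
ring_line 0.82 [206.7 171.3]
inner_mark 0.68 [194.4 168.7]
seat 0.79 [356.7 311.8]
seat 0.63 [319.4 262.5]
shelf 0.69 [342.9 322.6]
shelf 0.23 [227.4 167.3]
{'t': 1.8, 'q': array([ 1.023,  0.276,  1.505, -0.   ,  1.361, -0.121]), 'qvel': array([-0.001, -0.002,  0.002,  0.   , -0.001,  0.   ]), 'joint_torque': array([ -0.001, -40.446, -23.749,   0.07 ,   0.025,  -0.   ]), 'tool_pos': array([0.238, 0.523, 0.205]), 'orientation': array([0.212, 0.977, 0.   , 0.   ]), 'ft_force': array([0.406, 0.815, 0.547]), 'wrist_torque': array([ 0.017, -0.01 , -0.004]), 'gripper_force': 0.0, 'width': 0.09385300045978186}
```

View pics/scene0.png

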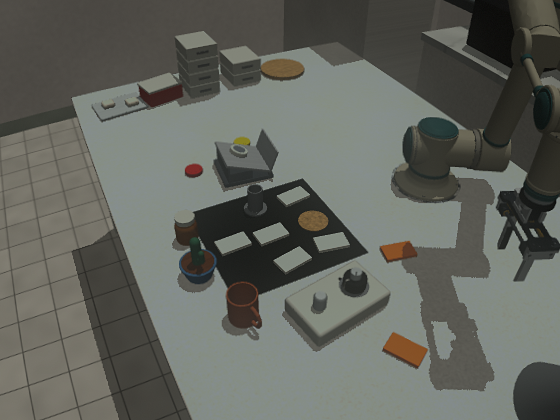

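View pics/side0.png

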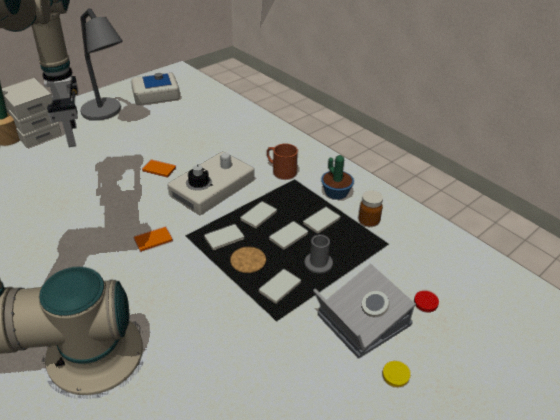

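The mat holds five white slabs: scene pixels (333,243), (292,258), (267,234), (233,244) and (292,197). It also holds the cork at (313,220) and the sleeve at (254,200). The shelf with the white palette is at (240,155), and the unit is at (335,298). The two orange slabs and the red and yellow discs are decoys. Next I'll get yaws and triangulated points.

```bash
cat >> h.py <<'E'
def tri(s1,a,s2,b):
    A=[];B=[]
    for s,uv in((s1,a),(s2,b)):
        u=ray(s,uv);c=-s["R"].T@s["t"];d=s["R"].T@np.array([u[0],u[1],1]);d/=np.linalg.norm(d)
        P=np.eye(3)-np.outer(d,d);A.append(P);B.append(P@c)
    X=np.linalg.solve(A[0]+A[1],B[0]+B[1]); return X,np.linalg.norm(A[0]@X-B[0])+np.linalg.norm(A[1]@X-B[1])
def rect(s,m,z,tol=.0035):
    P=cloud(s,m);P=P[abs(P[:,2]-np.percentile(P[:,2],75))<tol]
    (c,wh,a)=cv2.minAreaRect(P[:,:2].astype(np.float32))
    if wh[0]<wh[1]: wh=wh[::-1];a+=90
    return np.array(c),np.array(wh),(a+90)%180-90,P[:,2].mean()
def white(s,m): return s["image"][m].mean(0).ptp()<40 if hasattr(np.ndarray,'ptp') else np.ptp(s["image"][m].mean(0))<40
E
python3 - <<'E'
from h import *
np.set_printoptions(precision=4,suppress=True)
S={n:ctrl.snapshot(n) for n in("scene","side")}
T={}
for n,s in S.items():
    for m in ctrl.masks_of(n,"slab1"):
        if m["confidence"]>.3 and white(s,m["pixels"]): print(n,*rect(s,m["pixels"],.012))
    m=ctrl.masks_of(n,"unit")[0]; print(n,"unit",*rect(s,m["pixels"],.05,.006))
    for q in["spigot_foot","dial_centre","dot","ring_line","inner_mark","seat","shelf","sleeve","cork","palette"]:
        T[n,q]=ctrl.tip_of(n,q)
    # shelf plane
    m=ctrl.masks_of(n,"shelf")[0]["pixels"];P=cloud(s,m)
    best=0;rng=np.random.default_rng(0)
    for _ in range(400):
        a=P[rng.choice(len(P),3,False)];nn=np.cross(a[1]-a[0],a[2]-a[0]);nn/=np.linalg.norm(nn)+1e-12
        if abs(nn[2])<.85:continue
        k=abs((P-a[0])@nn)<.002
        if k.sum()>best: best=k.sum();Q=P[k]
    c=Q.mean(0);nn=np.linalg.svd(Q-c)[2][2];nn*=np.sign(nn[2]);print(n,"plane",best,c,nn,"tilt",np.degrees(np.arccos(nn[2])),"downslope yaw",np.degrees(np.arctan2(nn[1],nn[0])))
for q in["spigot_foot","dial_centre","dot","ring_line","inner_mark","seat","shelf","sleeve","cork","palette"]:
    a,b=T["scene",q],T["side",q]
    r=[(*tri(S["scene"],x["uv"],S["side"],y["uv"]),x["confidence"],y["confidence"]) for x in a[:3] for y in b[:3]]
    for X,e,c1,c2 in sorted(r,key=lambda r:r[1])[:2]:
        if e<.03: print(q,X,round(e,4),round(c1,2),round(c2,2))
E
```

```text
Traceback (most recent call last):
  File "h.py", line 32, in white
    def white(s,m): return s["image"][m].mean(0).ptp()<40 if hasattr(np.ndarray,'ptp') else np.ptp(s["image"][m].mean(0))<40
                           ^^^^^^^^^^^^^^^^^^^^^^^^^
AttributeError: `ptp` was removed from the ndarray class in NumPy 2.0. Use np.ptp(arr, ...) instead.
```

```bash
sed -i 's/^def white.*/def white(s,m): return np.ptp(s["image"][m].mean(0))<40/' h.py
cat > meas.py <<'E'
from h import *
np.set_printoptions(precision=4,suppress=True)
S={n:ctrl.snapshot(n) for n in("scene","side")}
T={}
for n,s in S.items():
    for m in ctrl.masks_of(n,"slab1"):
        if m["confidence"]>.3 and white(s,m["pixels"]): print(n,*rect(s,m["pixels"],.012))
    m=ctrl.masks_of(n,"unit")[0]; print(n,"unit",*rect(s,m["pixels"],.05,.006))
    for q in["spigot_foot","dial_centre","dot","ring_line","inner_mark","seat","shelf","sleeve","cork","palette"]:
        T[n,q]=ctrl.tip_of(n,q)
    m=ctrl.masks_of(n,"shelf")[0]["pixels"];P=cloud(s,m)
    best=0;rng=np.random.default_rng(0)
    for _ in range(400):
        a=P[rng.choice(len(P),3,False)];nn=np.cross(a[1]-a[0],a[2]-a[0]);nn/=np.linalg.norm(nn)+1e-12
        if abs(nn[2])<.85:continue
        k=abs((P-a[0])@nn)<.002
        if k.sum()>best: best=k.sum();Q=P[k]
    c=Q.mean(0);nn=np.linalg.svd(Q-c)[2][2];nn*=np.sign(nn[2]);print(n,"plane",best,c,nn,"tilt",np.degrees(np.arccos(nn[2])),"downslope yaw",np.degrees(np.arctan2(nn[1],nn[0])))
for q in["spigot_foot","dial_centre","dot","ring_line","inner_mark","seat","shelf","sleeve","cork","palette"]:
    a,b=T["scene",q],T["side",q]
    r=[(*tri(S["scene"],x["uv"],S["side"],y["uv"]),x["confidence"],y["confidence"]) for x in a[:3] for y in b[:3]]
    for X,e,c1,c2 in sorted(r,key=lambda r:r[1])[:2]:
        if e<.03: print(q,X,round(e,4),round(c1,2),round(c2,2))
E
python3 meas.py
```

```text
scene [ 0.6904 -0.0041] [0.0924 0.0612] 1.3074737787246704 0.013197277659187249
scene [ 0.4389 -0.1137] [0.0923 0.0626] 7.406367301940918 0.013468794907301256
scene [0.4405 0.1144] [0.0912 0.062 ] -11.094451904296875 0.013018869637020135
scene [0.5776 0.008 ] [0.0935 0.0577] 3.9164326190948486 0.013292652674091871
scene unit [0.5446 0.3157] [0.2308 0.1391] 8.061355590820312 0.050684067033717535
scene plane 612 [ 0.5269 -0.3075  0.0627] [-0.34    0.0462  0.9393] tilt 20.067932145579316 downslope yaw 172.26600940982422
side [0.5686 0.1221] [0.0946 0.058 ] 10.314950942993164 0.011265070086405682
side [ 0.6867 -0.0095] [0.0953 0.0573] 3.4832348823547363 0.011316565886433393
side [0.4393 0.1097] [0.0918 0.0594] -10.089126586914062 0.011217884024792667
side [ 0.4384 -0.1188] [0.094 0.058] 8.18084716796875 0.011166300494770949
side unit [0.5426 0.3108] [0.2296 0.1437] 8.333799362182617 0.04915741654195442
side plane 2051 [ 0.5236 -0.321   0.0598] [-0.336   0.0302  0.9414] tilt 19.718259071763033 downslope yaw 174.86404986069385
spigot_foot [0.6071 0.3207 0.0448] 0.0062 0.63 0.55
dial_centre [0.497  0.3091 0.0469] 0.0044 0.61 0.88
dot [0.5202 0.2754 0.0522] 0.0064 0.94 0.97
dot [0.5294 0.2987 0.0798] 0.0076 0.94 0.51
inner_mark [0.4983 0.3105 0.0928] 0.0157 0.47 0.54
seat [ 0.4947 -0.3196  0.0477] 0.0058 0.6 0.67
seat [ 0.5936 -0.1193  0.2067] 0.0212 0.6 0.19
shelf [ 0.4511 -0.307   0.0333] 0.0054 0.84 0.96
sleeve [ 0.5683 -0.1242  0.0074] 0.0043 0.67 0.8
cork [ 0.4413  0.0117 -0.0033] 0.0015 0.62 0.97
palette [ 0.5259 -0.3396  0.0673] 0.0081 0.63 0.89
palette [ 0.6683 -0.3833  0.0061] 0.0091 0.58 0.58
```

>>> arm_command(commands=[{"travel": [0,0,0],"yaw": -0.1,"grip": 1},{"travel": [0,0,0],"yaw": -0.1,"grip": 1},{"travel": [-0.162,-0.375,-0.024],"yaw": 0,"grip": 1},{"travel": [-0.162,-0.375,-0.024],"yaw": 0,"grip": 1},{"travel": [-0.162,-0.375,-0.024],"yaw": 0,"grip": 1},{"travel": [-0.162,-0.375,-0.024],"yaw": 0,"grip": 1},{"travel": [-0.162,-0.375,-0.024],"yaw": 0,"grip": 1},{"travel": [-0.162,-0.375,-0.024],"yaw": 0,"grip": 1},{"travel": [-0.162,-0.375,-0.024],"yaw": 0,"grip": 1},{"travel": [-0.162,-0.375,-0.024],"yaw": 0,"grip": 1}], grip_force=15)

```text
t: 4.6
tool_pos: [0.381, 0.0526, 0.2348]
orientation: [0.056, 0.998, 0.0, 0.001]
ft_force: [1.0, -0.2, -0.3]
width: 0.094
gripper_force: 0.0
```

>>> arm_command(commands=[{"travel": [-0.162,-0.375,-0.024],"yaw": 0,"grip": 1},{"travel": [-0.162,-0.375,-0.024],"yaw": 0,"grip": 1},{"travel": [-0.162,-0.375,-0.024],"yaw": 0,"grip": 1},{"travel": [-0.162,-0.375,-0.024],"yaw": 0,"grip": 1},{"travel": [-0.162,-0.375,-0.024],"yaw": 0,"grip": 1},{"travel": [-0.162,-0.375,-0.024],"yaw": 0,"grip": 1},{"travel": [0,0,0],"yaw": 0,"grip": 1},{"travel": [0,0,0],"yaw": 0,"grip": 1}])

```text
t: 5.6
tool_pos: [0.4871, -0.2967, 0.2554]
orientation: [0.057, 0.998, 0.001, -0.001]
ft_force: [-0.3, 0.3, -0.0]
width: 0.0939
gripper_force: 0.0
```

```bash
cat > w.py <<'E'
import sys
from h import *
np.set_printoptions(precision=4,suppress=True)
o=ctrl.observe();q=o["orientation"]
ang=lambda: np.degrees(np.arctan2(1-2*(q[0]**2+q[2]**2),2*(q[0]*q[1]-q[2]*q[3])))
print("t",o["t"],"tcp",o["tool_pos"],"yaxis deg",ang(),"q",o["q"],"F",o["ft_force"],"w",o["width"],o["gripper_force"])
if len(sys.argv)>1:
    s=ctrl.snapshot("wrist");save(s,sys.argv[1]);print("cam",-s["R"].T@s["t"],"fwd",s["R"][2])
    for a in sys.argv[2:]:
        k,a=a.split(":")
        if k=="m":
            for m in ctrl.masks_of("wrist",a):
                if m["confidence"]<.3: continue
                P=cloud(s,m["pixels"])
                if len(P)>20:print(a,round(m["confidence"],2),np.array(m["uv"]).astype(int),"white",white(s,m["pixels"]),"n",len(P),"rect",*rect(s,m["pixels"],0),"lo",np.percentile(P,2,0),"hi",np.percentile(P,98,0))
        else:
            for m in ctrl.tip_of("wrist",a)[:2]:
                u=np.array(m["uv"]);v=s["depth"][min(419,max(0,int(round(u[1])))),min(559,max(0,int(round(u[0]))))]
                print(a,round(m["confidence"],2),u,"depthpt",at_depth(s,u,v))
E
python3 w.py w1 m:palette m:shelf m:stand t:palette t:shelf t:seat
```

```text
t 5.6 tcp [ 0.4871 -0.2967  0.2554] yaxis deg 83.51979646443459 q [-0.6695  0.2467  1.4231  0.0007  1.4736 -2.1273] F [-0.3454  0.2764 -0.0084] w 0.09389288200074261 0.0
cam [ 0.4068 -0.2884  0.4347] fwd [ 0.2745 -0.0298 -0.9611]
palette 0.92 [242 221] white True n 2740 rect [ 0.5369 -0.3371] [0.0578 0.0318] 87.77791595458984 0.0801838529482506 lo [ 0.4999 -0.3632  0.0664] hi [ 0.5497 -0.3097  0.0852]
palette 0.88 [127 165] white False n 2213 rect [ 0.4604 -0.4662] [0.0597 0.0584] -82.44535064697266 0.01407974876282806 lo [ 0.4331 -0.4922  0.0029] hi [ 0.4872 -0.4375  0.0158]
palette 0.73 [227 318] white False n 1670 rect [ 0.6722 -0.3833] [0.0592 0.0592] -52.02529525756836 0.01391023487047233 lo [ 0.644  -0.4106  0.0018] hi [ 0.6994 -0.3553  0.0156]
shelf 0.88 [263 189] white True n 21235 rect [ 0.5122 -0.3198] [0.1546 0.1505] -6.6104583740234375 0.07753672968583723 lo [ 0.423  -0.3929  0.035 ] hi [ 0.5905 -0.2455  0.0992]
stand 0.67 [267 187] white True n 21322 rect [ 0.5123 -0.3193] [0.1546 0.1495] -6.595710754394531 0.07735195988679511 lo [ 0.4237 -0.3933  0.0348] hi [ 0.5906 -0.245   0.0992]
palette 0.9 [131.2 166.2] depthpt [ 0.4634 -0.4623  0.0139]
palette 0.77 [226.8 314.8] depthpt [ 0.667  -0.3824  0.0138]
shelf 0.79 [254.9 146.5] depthpt [ 0.4552 -0.3169  0.0362]
seat 0.81 [257.8 184.5] depthpt [ 0.4937 -0.3181  0.0488]
```

View pics/w1.png

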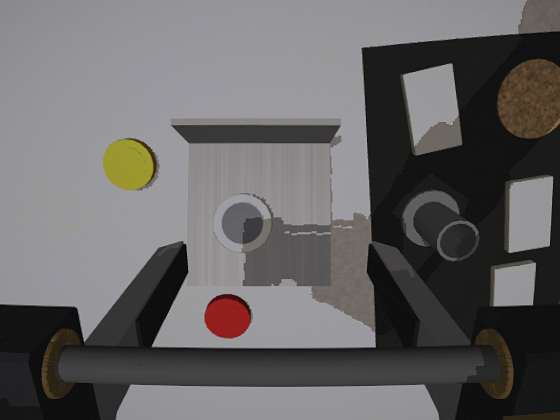

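Seen from above, the shelf's centre column is about 258, with the palette at (242,221), yellow disc at (130,164) and red disc at (228,316). The tool is aligned to the shelf yaw (-6.5°). Now I'll grasp the palette across the slope.

>>> arm_command(commands=[{"travel": [-0.281,-0.235,0],"yaw": 0,"grip": 1},{"travel": [0,0,0.35],"yaw": 0,"grip": 1},{"travel": [0,0,0.35],"yaw": 0,"grip": 1},{"travel": [0,0,0.35],"yaw": 0,"grip": 1},{"travel": [0,0,0.1],"yaw": 0,"grip": 1},{"travel": [0,0,0.1],"yaw": 0,"grip": 1},{"travel": [0,0,0],"yaw": 0,"grip": 1},{"travel": [0,0,0],"yaw": 0,"grip": -1},{"travel": [0,0,0],"yaw": 0,"grip": -1},{"travel": [0,0,0],"yaw": 0,"grip": -1}], grip_force=15)

```text
t: 7.2
tool_pos: [0.5259, -0.3373, 0.0692]
orientation: [0.056, 0.998, -0.0, 0.001]
ft_force: [-0.6, -0.2, 0.4]
width: 0.0675
gripper_force: 0.0
```

>>> arm_command(commands=[{"travel": [0,0,0],"yaw": 0,"grip": -1},{"travel": [0,0,0],"yaw": 0,"grip": -1},{"travel": [0,0,0],"yaw": 0,"grip": -1},{"travel": [0,0,-0.05],"yaw": 0,"grip": -1},{"travel": [0,0,-0.3],"yaw": 0,"grip": -1},{"travel": [0,0,-0.35],"yaw": 0,"grip": -1},{"travel": [0,0,0],"yaw": 0,"grip": -1}])

```text
t: 8.07
tool_pos: [0.5279, -0.339, 0.1782]
orientation: [0.056, 0.998, -0.003, 0.004]
ft_force: [0.3, 0.6, -1.2]
width: 0.0593
gripper_force: 15.0
```

>>> arm_command(commands=[{"travel": [0.142,0.371,0],"yaw": 0,"grip": -1},{"travel": [0.142,0.371,0],"yaw": 0,"grip": -1},{"travel": [0.142,0.371,0],"yaw": 0,"grip": -1},{"travel": [0.142,0.371,0],"yaw": 0,"grip": -1},{"travel": [0.142,0.371,0],"yaw": 0,"grip": -1},{"travel": [0.142,0.371,0],"yaw": 0,"grip": -1},{"travel": [0,0,0.3],"yaw": 0,"grip": -1},{"travel": [0,0,0.3],"yaw": 0,"grip": -1},{"travel": [0,0,0.2],"yaw": 0,"grip": -1},{"travel": [0,0,0.1],"yaw": 0,"grip": -1}])

```text
t: 9.32
tool_pos: [0.4333, 0.0096, 0.0356]
orientation: [0.056, 0.998, 0.0, -0.003]
ft_force: [-0.1, -0.0, -1.1]
width: 0.0592
gripper_force: 15.0
```

```bash
cat > shelf.py <<'E'
from h import *
np.set_printoptions(precision=4,suppress=True)
for n in("scene","side"):
    s=ctrl.snapshot(n)
    m=ctrl.masks_of(n,"stand")[0]["pixels"];P=cloud(s,m)
    best=0;rng=np.random.default_rng(0)
    for _ in range(600):
        a=P[rng.choice(len(P),3,False)];nn=np.cross(a[1]-a[0],a[2]-a[0]);nn/=np.linalg.norm(nn)+1e-12
        if abs(nn[2])<.9:continue
        k=abs((P-a[0])@nn)<.002
        if k.sum()>best: best=k.sum();Q=P[k]
    c=Q.mean(0);nn=np.linalg.svd(Q-c)[2][2];nn*=np.sign(nn[2])
    yaw=np.radians(-6.6);ex=np.array([np.cos(yaw),np.sin(yaw),0]);ex-=nn*(ex@nn);ex/=np.linalg.norm(ex);ey=np.cross(nn,ex)
    u=(Q-c)@ex;v=(Q-c)@ey
    r=cv2.minAreaRect(np.c_[u,v].astype(np.float32))
    print(n,len(Q),"n",nn,"tilt",np.degrees(np.arccos(nn[2])),"rect",r)
    lo,hi=np.percentile(u,[.5,99.5]);l2,h2=np.percentile(v,[.5,99.5])
    o=c+ex*(hi-.150)+ey*(l2+h2)/2
    print("u",lo,hi,"v",l2,h2,"origin(by far edge)",o,"by near",c+ex*lo+ey*(l2+h2)/2,"seat",o+.046*ex)
    save(s,n+"1")
E
python3 shelf.py; python3 w.py
```

```text
scene 767 n [-0.332   0.043   0.9423] tilt 19.557789054507918 rect ((-0.004135943949222565, -0.0033516958355903625), (0.15823158621788025, 0.15857310593128204), 0.10827228426933289)
u -0.07853022022538034 0.07457246067047354 v -0.07947694624118652 0.07416187275255648 origin(by far edge) [ 0.453  -0.3114  0.0369] by near [ 0.4501 -0.3111  0.0359] seat [ 0.4961 -0.3163  0.0523]
side 2394 n [-0.343   0.0256  0.939 ] tilt 20.116437977823107 rect ((-0.00975608080625534, 0.003042355179786682), (0.16157497465610504, 0.15211567282676697), 0.2636980712413788)
u -0.08598472133988096 0.06947279281292887 v -0.07204470682208326 0.07775198815508574 origin(by far edge) [ 0.4507 -0.3121  0.0332] by near [ 0.4456 -0.3114  0.0313] seat [ 0.4936 -0.3173  0.049 ]
t 9.525 tcp [0.4354 0.0092 0.0378] yaxis deg 83.54578233045379 q [-0.1391  0.2411  2.039   0.0001  0.8632 -1.5972] F [ 0.2932  0.1939 -0.6606] w 0.05956467965204364 14.99953106045723
```

>>> arm_command(commands=[{"travel": [-0.02,0,0.09],"yaw": 0,"grip": -1},{"travel": [0,0,0.05],"yaw": 0,"grip": -1},{"travel": [0,0,0.03],"yaw": 0,"grip": -1},{"travel": [0,0,0],"yaw": 0,"grip": -1},{"travel": [0,0,0],"yaw": 0,"grip": 0.6},{"travel": [0,0,0],"yaw": 0,"grip": 0.6},{"travel": [0,0,0],"yaw": 0,"grip": 0.6},{"travel": [0,0,-0.3],"yaw": 0,"grip": 1},{"travel": [0,0,-0.35],"yaw": 0,"grip": 1},{"travel": [0,0,-0.35],"yaw": 0,"grip": 1}])

```text
t: 10.78
tool_pos: [0.4384, 0.0089, 0.1643]
orientation: [0.056, 0.998, 0.0, -0.0]
ft_force: [1.1, -0.1, -2.0]
width: 0.0938
gripper_force: 0.0
```

>>> arm_command(commands=[{"travel": [0,0,-0.35],"yaw": 0,"grip": 1},{"travel": [0.2,-0.2,-0.1],"yaw": 0,"grip": 1},{"travel": [0,0,0],"yaw": 0,"grip": 1}])

```text
t: 11.15
tool_pos: [0.4047, -0.0184, 0.2317]
orientation: [0.057, 0.998, -0.0, 0.001]
ft_force: [-0.0, 0.7, 0.5]
width: 0.0941
gripper_force: 0.0
```

```bash
python3 w.py w2 m:palette m:cork m:slab1 m:sleeve t:sleeve
```

```text
t 11.15 tcp [ 0.4047 -0.0184  0.2317] yaxis deg 83.44055583995322 q [-0.2172 -0.0029  1.7777 -0.0004  1.3646 -1.6735] F [-0.0336  0.7315  0.4821] w 0.09411625069845667 0.0
cam [ 0.3239 -0.0095  0.4108] fwd [ 0.2775 -0.0326 -0.9602]
palette 0.77 [305 198] white True n 2188 rect [0.4407 0.0084] [0.0582 0.0548] 4.353664398193359 0.017997114616491495 lo [ 0.413  -0.0169  0.0127] hi [0.4665 0.033  0.0196]
cork 0.94 [295 180] white False n 2367 rect [0.4386 0.0081] [0.0892 0.0867] -6.913856506347656 0.0038088629408299856 lo [ 0.3965 -0.0335  0.0021] hi [0.4803 0.0481 0.0055]
slab1 0.93 [504  40] white False n 4696 rect [0.293  0.2268] [0.0865 0.0579] -11.801437377929688 0.011928386058273984 lo [0.2552 0.1941 0.003 ] hi [0.3344 0.2567 0.0137]
slab1 0.84 [314 305] white True n 3191 rect [0.5774 0.006 ] [0.0933 0.0565] 2.779444932937622 0.011799245839886561 lo [ 0.5314 -0.0208  0.0041] hi [0.6217 0.0329 0.0135]
slab1 0.78 [421 267] white True n 541 rect [0.5436 0.1444] [0.0608 0.0217] 33.33302688598633 0.01181349529115688 lo [0.4019 0.0405 0.0026] hi [0.5677 0.1502 0.276 ]
slab1 0.76 [397 187] white True n 4268 rect [0.4403 0.112 ] [0.092  0.0565] -11.652008056640625 0.011846982975494592 lo [0.395  0.08   0.0021] hi [0.4849 0.1422 0.0135]
slab1 0.61 [195 211] white True n 4029 rect [ 0.4389 -0.1161] [0.0922 0.057 ] 7.568439960479736 0.011741457383170579 lo [ 0.3935 -0.1445  0.0051] hi [ 0.4821 -0.0858  0.0133]
sleeve 0.83 [213 314] white True n 3069 rect [ 0.5657 -0.1166] [0.0424 0.0409] -88.3429707288742 0.0572045044897981 lo [ 0.5347 -0.1491  0.0022] hi [ 0.5884 -0.0858  0.0801]
sleeve 0.63 [213.7 310.1] depthpt [ 0.5483 -0.1082  0.038 ]
sleeve 0.49 [305.3 199.2] depthpt [0.4357 0.0081 0.0183]
```

View pics/w2.png

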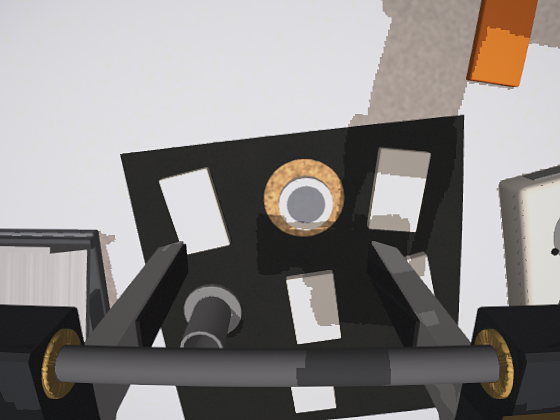

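The palette lies flat on the cork, with its ring at (305,203) inside the cork at (303,197), about 2 mm off centre. Next is the sleeve.

>>> arm_command(commands=[{"travel": [-0.277,-0.17,-0.045],"yaw": 0,"grip": 1},{"travel": [-0.277,-0.17,-0.045],"yaw": 0,"grip": 1},{"travel": [-0.277,-0.17,-0.045],"yaw": 0,"grip": 1},{"travel": [0,0,0],"yaw": 0,"grip": 1},{"travel": [0,0,0],"yaw": 0,"grip": 1}])

```text
t: 12.08
tool_pos: [0.5205, -0.107, 0.2494]
orientation: [0.056, 0.998, 0.001, -0.001]
ft_force: [-0.2, -0.0, -0.2]
width: 0.0941
gripper_force: 0.0
```

```bash
cat > circ.py <<'E'
from h import *
from scipy.optimize import least_squares
np.set_printoptions(precision=4,suppress=True)
def circ(P,r=None):
    f=lambda p: np.hypot(P[:,0]-p[0],P[:,1]-p[1])-(r or p[2])
    return least_squares(f,[*P[:,:2].mean(0),.02],loss="soft_l1",f_scale=.001).x
if __name__=="__main__":
    s=ctrl.snapshot("wrist");save(s,"w3")
    for m in ctrl.masks_of("wrist","sleeve")[:2]:
        P=cloud(s,cv2.dilate(m["pixels"].astype(np.uint8),np.ones((5,5)))>0)
        T=P[(P[:,2]>.077)&(P[:,2]<.084)];F=P[(P[:,2]>.005)&(P[:,2]<.011)]
        print(m["confidence"],m["uv"],"top",len(T),circ(T),T.min(0),T.max(0) ,"flange",len(F),F.min(0),F.max(0))
        # flange outer edge
        h=cv2.convexHull(F[:,:2].astype(np.float32))[:,0]; print("hull circ",circ(h,.036))
        cb=cv2.minEnclosingCircle(T[:,:2].astype(np.float32));print("enclosing top",cb)
E
python3 circ.py; python3 w.py
```

```text
0.74 [274.2, 211.3] top 533 [ 0.568  -0.118   0.0208] [ 0.5457 -0.1405  0.0771] [ 0.5909 -0.0956  0.0816] flange 1183 [ 0.5327 -0.1535  0.005 ] [ 0.595  -0.0828  0.011 ]
hull circ [ 0.5687 -0.1179  0.02  ]
enclosing top ((0.5682492852210999, -0.11816617846488953), 0.02308488078415394)
t 12.175 tcp [ 0.52   -0.1067  0.2501] yaxis deg 83.59493902529509 q [-0.3337  0.1875  1.5145  0.0003  1.4413 -1.7927] F [-0.869  -0.7132  0.8445] w 0.09379454919807892 0.0
```

>>> arm_command(commands=[{"travel": [-0.327,-0.039,0],"yaw": 0,"grip": 1},{"travel": [0,0,0.35],"yaw": 0,"grip": 1},{"travel": [0,0,0.35],"yaw": 0,"grip": 1},{"travel": [0,0,0.35],"yaw": 0,"grip": 1},{"travel": [0,0,0.2],"yaw": 0,"grip": 1},{"travel": [0,0,0.117],"yaw": 0,"grip": 1},{"travel": [0,0,0],"yaw": 0,"grip": -1},{"travel": [0,0,0],"yaw": 0,"grip": -1},{"travel": [0,0,0],"yaw": 0,"grip": -1},{"travel": [0,0,0],"yaw": 0,"grip": -1}], grip_force=25)

```text
t: 13.42
tool_pos: [0.5697, -0.1192, 0.0465]
orientation: [0.056, 0.998, -0.0, 0.001]
ft_force: [0.6, 0.4, -0.6]
width: 0.0577
gripper_force: 0.0
```

>>> arm_command(commands=[{"travel": [0,0,0],"yaw": 0,"grip": -1},{"travel": [0,0,0],"yaw": 0,"grip": -1},{"travel": [0,0,0],"yaw": 0,"grip": -1},{"travel": [0,0,-0.2],"yaw": 0,"grip": -1},{"travel": [0,0,-0.3],"yaw": 0,"grip": -1},{"travel": [0,0,-0.3],"yaw": 0,"grip": -1},{"travel": [0,0,0],"yaw": 0,"grip": -1}])

```text
t: 14.3
tool_pos: [0.5716, -0.12, 0.169]
orientation: [0.056, 0.998, -0.001, 0.004]
ft_force: [-0.4, 0.2, -1.4]
width: 0.0452
gripper_force: 25.0
```

```bash
python3 w.py
```

```text
t 14.3 tcp [ 0.5716 -0.12    0.169 ] yaxis deg 83.55029167836129 q [-0.3259  0.3071  1.5522 -0.0002  1.2745 -1.7841] F [-0.4317  0.2276 -1.4417] w 0.045222304798150106 24.999713650904596
```

>>> arm_command(commands=[{"travel": [0.064,0.373,-0.01],"yaw": 0,"grip": -1},{"travel": [0.064,0.373,-0.01],"yaw": 0,"grip": -1},{"travel": [0.064,0.373,-0.01],"yaw": 0,"grip": -1},{"travel": [0.064,0.373,-0.01],"yaw": 0,"grip": -1},{"travel": [0.064,0.373,-0.01],"yaw": 0,"grip": -1},{"travel": [0.064,0.373,-0.01],"yaw": 0,"grip": -1},{"travel": [0,0,0],"yaw": 0,"grip": -1},{"travel": [0,0,0],"yaw": 0,"grip": -1}])

```text
t: 15.3
tool_pos: [0.5487, 0.2204, 0.1728]
orientation: [0.056, 0.998, -0.001, -0.001]
ft_force: [0.2, -0.3, -0.6]
width: 0.0449
gripper_force: 25.0
```

```bash
cat > spig.py <<'E'
import sys
from h import *
from circ import circ
np.set_printoptions(precision=4,suppress=True)
s=ctrl.snapshot("wrist");save(s,sys.argv[1])
P=cloud(s,np.ones((420,560),bool))
def near(c,r,z0,z1): return P[(np.hypot(P[:,0]-c[0],P[:,1]-c[1])<r)&(P[:,2]>z0)&(P[:,2]<z1)]
T=near((.603,.322),.03,.086,.095)
if len(T): print("spigot top",len(T),T.min(0),T.max(0),cv2.minEnclosingCircle(T[:,:2].astype(np.float32)))
for z in (.06,.07):
    T=near((.603,.322),.03,z,z+.012)
    if len(T)>10: print("spigot side",z,len(T),circ(T,.0165))
T=near((.494,.306),.04,.079,.086)
if len(T): print("ring top",len(T),T.min(0),T.max(0),cv2.minEnclosingCircle(T[:,:2].astype(np.float32)))
T=near((.494,.306),.03,.099,.107)
if len(T): print("knob top",len(T),T.min(0),T.max(0),cv2.minEnclosingCircle(T[:,:2].astype(np.float32)))
U=P[(abs(P[:,2]-.05)<.004)&(np.hypot(P[:,0]-.544,P[:,1]-.313)<.14)]
if len(U): print("unit top",len(U),cv2.minAreaRect(U[:,:2].astype(np.float32)))
for q in("dial_centre","dot","ring_line","inner_mark","spigot_foot"):
    for m in ctrl.tip_of("wrist",q)[:1]:
        z={"dial_centre":.05,"dot":.05,"ring_line":.082,"inner_mark":.103,"spigot_foot":.05}[q]
        print(q,round(m["confidence"],2),m["uv"],at_z(s,m["uv"],z))
E
python3 spig.py w4;python3 w.py
```

```text
spigot top 989 [0.5892 0.3073 0.086 ] [0.6182 0.3368 0.0918] ((0.6044107675552368, 0.322027325630188), 0.01581023447215557)
spigot side 0.06 262 [0.605  0.3231 0.02  ]
spigot side 0.07 268 [0.6051 0.3229 0.02  ]
ring top 3886 [0.466  0.2767 0.079 ] [0.5267 0.3362 0.086 ] ((0.496388703584671, 0.30653008818626404), 0.03045293688774109)
knob top 1390 [0.4824 0.2928 0.0991] [0.5095 0.3201 0.1053] ((0.49557065963745117, 0.306522399187088), 0.014212440699338913)
unit top 31605 ((0.5454635620117188, 0.31380969285964966), (0.22774235904216766, 0.13694125413894653), 8.39882755279541)
dial_centre 0.62 [376.3, 120.6] [0.4951 0.3048 0.05  ]
dot 0.95 [334.7, 151.8] [0.5163 0.27   0.05  ]
ring_line 0.86 [389.5, 163.7] [0.5243 0.3051 0.082 ]
inner_mark 0.6 [413.3, 136.6] [0.5035 0.3158 0.103 ]
spigot_foot 0.59 [402.7, 243.4] [0.6023 0.3236 0.05  ]
t 15.6 tcp [0.5499 0.2198 0.1745] yaxis deg 83.43899294007308 q [ 0.2628  0.3199  1.5187 -0.      1.3031 -1.1934] F [ 0.2338 -0.3568 -1.3608] w 0.04482220475043947 24.999634763225913
```

View pics/w4.png

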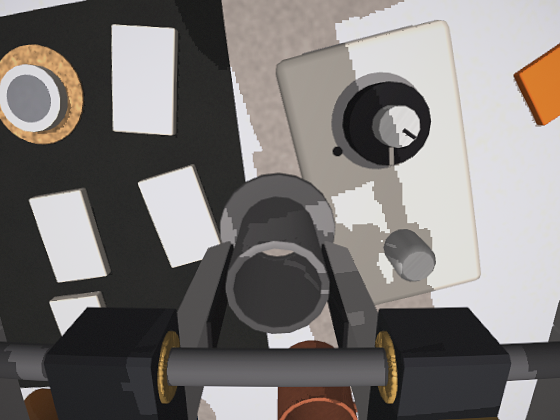

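The ring's white line is at (390,155), the dot at (337,151), the spigot top at (412,255) and the held sleeve's rim at (278,285). I'll measure the sleeve in the hand.

```bash
python3 - <<'E'
from h import *
from circ import circ
s=ctrl.snapshot("wrist");o=ctrl.observe();t=o["tool_pos"]
P=cloud(s,np.ones((420,560),bool))
k=np.hypot(P[:,0]-t[0],P[:,1]-t[1])<.05
for z0,z1 in((.20,.215),):
    T=P[k&(P[:,2]>z0)&(P[:,2]<z1)&(np.hypot(P[:,0]-t[0],P[:,1]-t[1])<.027)];zt=np.percentile(T[:,2],95);print(zt-t[2])
    T=T[T[:,2]>zt-.004];print("rim",len(T),circ(T)-[*t[:2],0],cv2.minEnclosingCircle(T[:,:2].astype(np.float32)))
F=P[k&(P[:,2]>.11)&(P[:,2]<.145)];zf=np.percentile(F[:,2],[10,50,90]);print("flange z",zf-t[2])
F=F[F[:,2]>.125];h=cv2.convexHull(F[:,:2].astype(np.float32))[:,0];print("flange",circ(h,.036)-[*t[:2],0],t)
E
```

```text
0.03572506357624747
rim 2999 [-0.0013 -0.0006  0.0209] ((0.5466325283050537, 0.22034260630607605), 0.026100795716047287)
flange z [-0.0395 -0.0382 -0.0365]
flange [-0.0011 -0.0006  0.02  ] [0.5499 0.22   0.1746]
```

>>> arm_command(commands=[{"travel": [-0.147,0.363,0],"yaw": 0,"grip": -1},{"travel": [-0.147,0.363,0],"yaw": 0,"grip": -1},{"travel": [0,0,0.15],"yaw": 0,"grip": -1},{"travel": [0,0,0],"yaw": 0,"grip": -1},{"travel": [0,0,0],"yaw": 0,"grip": -1},{"travel": [0,0,0],"yaw": 0,"grip": -1}])

```text
t: 16.4
tool_pos: [0.6062, 0.3237, 0.1535]
orientation: [0.057, 0.998, 0.0, 0.001]
ft_force: [0.5, 0.1, -0.5]
width: 0.0451
gripper_force: 25.0
```

```bash
python3 w.py
```

```text
t 16.4 tcp [0.6062 0.3237 0.1535] yaxis deg 83.49061481210659 q [ 0.3893  0.472   1.3263  0.      1.3412 -1.0679] F [ 0.5383  0.0873 -0.475 ] w 0.04513307816036705 24.98283520108089
```

>>> arm_command(commands=[{"travel": [0,0,0.08],"yaw": 0,"grip": -1},{"travel": [0,0,0.08],"yaw": 0,"grip": -1},{"travel": [0,0,0.08],"yaw": 0,"grip": -1},{"travel": [0,0,0.08],"yaw": 0,"grip": -1},{"travel": [0,0,0.05],"yaw": 0,"grip": -1},{"travel": [0,0,0],"yaw": 0,"grip": -1}])

```text
t: 17.15
tool_pos: [0.6058, 0.3244, 0.0965]
orientation: [0.056, 0.998, 0.0, 0.0]
ft_force: [0.3, 0.3, -0.9]
width: 0.045
gripper_force: 25.0
```

Sleeve is on and nearly seated. I'll press lightly, release and retreat.

>>> arm_command(commands=[{"travel": [0,0,0.015],"yaw": 0,"grip": -1},{"travel": [0,0,0.01],"yaw": 0,"grip": -1},{"travel": [0,0,0],"yaw": 0,"grip": -1},{"travel": [0,0,-0.005],"yaw": 0,"grip": 0.3},{"travel": [0,0,0],"yaw": 0,"grip": 1},{"travel": [0,0,0],"yaw": 0,"grip": 1},{"travel": [0,0,-0.2],"yaw": 0,"grip": 1},{"travel": [0,0,-0.3],"yaw": 0,"grip": 1},{"travel": [0,0,-0.3],"yaw": 0,"grip": 1},{"travel": [0.2,-0.3,-0.2],"yaw": 0,"grip": 1}])

```text
t: 18.4
tool_pos: [0.5732, 0.2844, 0.2444]
orientation: [0.055, 0.998, 0.001, 0.002]
ft_force: [0.7, -0.4, 0.6]
width: 0.0944
gripper_force: 0.0
```

>>> arm_command(commands=[{"travel": [0.16,-0.37,0],"yaw": 0,"grip": 1},{"travel": [0.16,-0.37,0],"yaw": 0,"grip": 1},{"travel": [0.16,-0.37,0],"yaw": 0,"grip": 1},{"travel": [0,0,0],"yaw": 0,"grip": 1},{"travel": [0,0,0],"yaw": 0,"grip": 1}])

```text
t: 19.02
tool_pos: [0.4813, 0.1259, 0.2438]
orientation: [0.057, 0.998, 0.001, 0.001]
ft_force: [0.2, 0.1, 0.0]
width: 0.0939
gripper_force: 0.0
```

```bash
python3 w.py w5 m:sleeve m:slab1; python3 - <<'E'
from h import *
s=ctrl.snapshot("wrist");P=cloud(s,np.ones((420,560),bool))
d=np.hypot(P[:,0]-.605,P[:,1]-.3225);F=P[(d<.03)&(P[:,2]>.1)];print("sleeve top z",np.percentile(F[:,2],[50,90,97]) if len(F) else None)
F=P[(d<.036)&(d>.024)&(P[:,2]<.08)];print("flange z",np.median(F[:,2]) if len(F) else None)
E
```

```text
t 19.025 tcp [0.4813 0.1259 0.2438] yaxis deg 83.50802172414586 q [ 0.1153  0.1369  1.5934  0.0009  1.4099 -1.3424] F [0.2052 0.0519 0.0127] w 0.0938675016295007 0.0
cam [0.4007 0.1344 0.4229] fwd [ 0.2768 -0.0305 -0.9605]
sleeve 0.66 [477 276] white True n 4297 rect [0.6006 0.3222] [0.0436 0.0376] 86.26290130615234 0.11034595469023468 lo [0.5722 0.2908 0.0534] hi [0.6306 0.3511 0.13  ]
sleeve 0.55 [254 409] white True n 1668 rect [0.7779 0.0618] [0.0847 0.0261] 83.94903564453125 0.05033901739431367 lo [ 0.7664  0.0223 -0.0001] hi [0.8092 0.0982 0.0523]
slab1 0.93 [190 327] white True n 1906 rect [ 0.6736 -0.0071] [0.062  0.0558] 1.6999497413635254 0.011651290070479409 lo [ 0.6425 -0.0328  0.0023] hi [0.7005 0.0214 0.0136]
slab1 0.9 [353   9] white False n 1288 rect [0.326  0.2199] [0.0571 0.0239] 82.09385681152344 0.011877064043458268 lo [0.3142 0.193  0.0004] hi [0.3384 0.2478 0.0136]
slab1 0.78 [194 253] white True n 2525 rect [0.5773 0.007 ] [0.0924 0.056 ] 2.6905879974365234 0.011754550485682825 lo [ 0.5308 -0.0183  0.0038] hi [0.6206 0.0358 0.0136]
slab1 0.69 [444 182] white Tr
[... 191 characters left out ...]
.1246] [0.0925 0.0562] 10.393632888793945 0.011715758826767779 lo [0.5231 0.0943 0.0024] hi [0.6135 0.1537 0.0134]
slab1 0.61 [262 133] white True n 4289 rect [0.4405 0.1128] [0.0919 0.0561] -11.1326904296875 0.011878784352900542 lo [0.3961 0.0833 0.0102] hi [0.4841 0.1429 0.0136]
slab1 0.58 [ 60 158] white True n 4164 rect [ 0.4395 -0.1158] [0.0926 0.0575] 7.177494049072266 0.011835037372962636 lo [ 0.3943 -0.1451  0.0015] hi [ 0.4839 -0.0852  0.0135]
slab1 0.37 [257 408] white True n 1593 rect [0.7779 0.0618] [0.0847 0.0261] 83.94903564453125 0.05034933709983668 lo [0.7663 0.0256 0.005 ] hi [0.7939 0.0975 0.0523]
sleeve top z [0.1162539  0.12949335 0.13036747]
flange z 0.057520992143740464
```

The sleeve is home: top at 0.130, flange at 0.058. Now slab A.

>>> arm_command(commands=[{"travel": [0,0,0],"yaw": 0.051,"grip": 0.6},{"travel": [0.25,-0.138,0.15],"yaw": 0,"grip": 0.6},{"travel": [0,0,0.4],"yaw": 0,"grip": 0.6},{"travel": [0,0,0.4],"yaw": 0,"grip": 0.6},{"travel": [0,0,0.4],"yaw": 0,"grip": 0.6},{"travel": [0,0,0.16],"yaw": 0,"grip": 0.6},{"travel": [0,0,0.082],"yaw": 0,"grip": 0.6},{"travel": [0,0,0],"yaw": 0,"grip": 0.6},{"travel": [0,0,0],"yaw": 0,"grip": 0.6}], grip_force=15)

```text
t: 20.35
tool_pos: [0.4412, 0.1128, 0.0057]
orientation: [0.096, 0.995, 0.0, 0.001]
ft_force: [0.3, 0.6, 0.0]
width: 0.0751
gripper_force: 0.0
```

>>> arm_command(commands=[{"travel": [0,0,0],"yaw": 0,"grip": -1},{"travel": [0,0,0],"yaw": 0,"grip": -1},{"travel": [0,0,0],"yaw": 0,"grip": -1},{"travel": [0,0,0],"yaw": 0,"grip": -1}])

```text
t: 20.85
tool_pos: [0.4404, 0.1125, 0.0054]
orientation: [0.096, 0.995, 0.0, 0.001]
ft_force: [-0.1, 0.3, 5.2]
width: 0.0559
gripper_force: 15.0
```

>>> arm_command(commands=[{"travel": [0,0,-0.3],"yaw": 0,"grip": -1},{"travel": [0,0,-0.4],"yaw": 0,"grip": -1},{"travel": [0,0,-0.4],"yaw": -0.051,"grip": -1},{"travel": [-0.086,-0.35,0],"yaw": 0,"grip": -1},{"travel": [-0.086,-0.35,0],"yaw": 0,"grip": -1},{"travel": [-0.086,-0.35,0],"yaw": 0,"grip": -1},{"travel": [-0.086,-0.35,0],"yaw": 0,"grip": -1},{"travel": [-0.086,-0.35,0],"yaw": 0,"grip": -1},{"travel": [-0.086,-0.35,0],"yaw": 0,"grip": -1},{"travel": [-0.086,-0.35,0],"yaw": 0,"grip": -1}])

```text
t: 22.1
tool_pos: [0.4878, -0.2645, 0.1692]
orientation: [0.057, 0.998, 0.0, -0.0]
ft_force: [-0.2, 0.1, -1.6]
width: 0.0558
gripper_force: 15.0
```

>>> arm_command(commands=[{"travel": [-0.086,-0.35,0],"yaw": 0,"grip": -1},{"travel": [0,0,0.3],"yaw": 0,"grip": -1},{"travel": [0,0,0.15],"yaw": 0,"grip": -1},{"travel": [0,0,0],"yaw": 0,"grip": -1},{"travel": [0,0,0],"yaw": 0,"grip": -1}])

```text
t: 22.72
tool_pos: [0.4957, -0.3168, 0.1029]
orientation: [0.056, 0.998, -0.0, 0.0]
ft_force: [-0.7, 0.1, -2.0]
width: 0.056
gripper_force: 15.0
```

```bash
python3 w.py w6 m:slab1 t:shelf t:seat
```

```text
t 22.725 tcp [ 0.4957 -0.3168  0.1029] yaxis deg 83.55442495893374 q [-0.687   0.368   1.6346  0.      1.1379 -2.1453] F [-0.7118  0.0657 -1.968 ] w 0.05597212007544466 14.999447017908096
cam [ 0.415  -0.3081  0.2821] fwd [ 0.2764 -0.0318 -0.9605]
slab1 0.75 [529 103] white True n 7565 rect [ 0.4405 -0.1246] [0.0929 0.0455] 4.052109718322754 0.01188613646219496 lo [ 0.3968 -0.1482  0.0038] hi [ 0.4839 -0.1039  0.0134]
shelf 0.92 [275.7 154.7] depthpt [ 0.4525 -0.3134  0.0347]
```

View pics/w6.png

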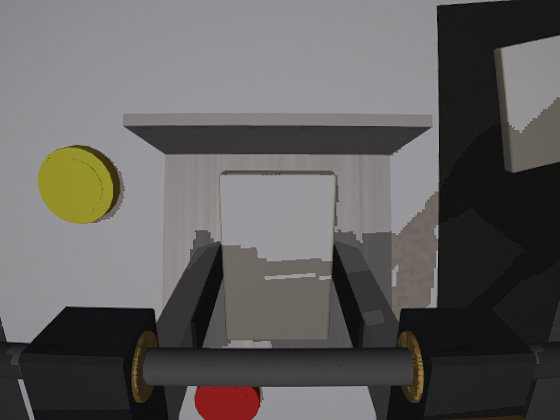

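The slab (columns 220–337) is centred over the shelf (163–392). Lowering it with a light grip so that it pivots onto the slope.

>>> arm_command(commands=[{"travel": [0,0,0.1],"yaw": 0,"grip": -1},{"travel": [0,0,0.08],"yaw": 0,"grip": -1},{"travel": [0,0,0.05],"yaw": 0,"grip": -1},{"travel": [0,0,0.04],"yaw": 0,"grip": -1},{"travel": [0,0,0.03],"yaw": 0,"grip": -1},{"travel": [0,0,0.017],"yaw": 0,"grip": -1},{"travel": [0,0,0],"yaw": 0,"grip": -1},{"travel": [0,0,0],"yaw": 0,"grip": -1}], grip_force=8)

```text
t: 23.92
tool_pos: [0.4953, -0.3163, 0.0556]
orientation: [0.056, 0.998, 0.0, 0.0]
ft_force: [-2.3, 2.1, 4.7]
width: 0.0557
gripper_force: 8.0
```

```bash
cat > st.py <<'E'
import sys
from h import *
np.set_printoptions(precision=4,suppress=True)
# shelf frame
O=np.array([.452,-.3125,.034]);y=np.radians(-6.6);t=np.radians(20)
ex=np.array([np.cos(y)*np.cos(t),np.sin(y)*np.cos(t),np.sin(t)]);ey=np.array([-np.sin(y),np.cos(y),0]);ez=np.cross(ex,ey);B=np.c_[ex,ey,ez]
s=ctrl.snapshot("wrist");save(s,sys.argv[1]);P=(cloud(s,np.ones((420,560),bool))-O)@B
o=ctrl.observe();print("t",o["t"],"tcp",o["tool_pos"],"F",o["ft_force"],"w",o["width"],"tcp in shelf",(o["tool_pos"]-O)@B)
k=(P[:,0]>.003)&(P[:,0]<.115)&(abs(P[:,1])<.027)&(P[:,2]<.09)&(P[:,2]>-.01)
Q=P[k];
for z in range(-6,90,3):
    n=((Q[:,2]*1000>=z)&(Q[:,2]*1000<z+3)).sum()
    if n>150: print("z",z,n,end="; ")
zt=float(sys.argv[2]) ;q=P[(abs(P[:,2]-zt)<.0045)&(P[:,0]>-.004)&(P[:,0]<.12)&(abs(P[:,1])<.05)]
if len(q)>100:
    A=np.c_[q[:,:2],np.ones(len(q))];c=np.linalg.lstsq(A,q[:,2],rcond=None)[0]
    print("\ntop",len(q),"slope",c,"x",np.percentile(q[:,0],[.5,99.5]),"y",np.percentile(q[:,1],[.5,99.5]),"rect",cv2.minAreaRect(q[:,:2].astype(np.float32)))
b=P[(abs(P[:,0])<.015)&(abs(P[:,1])>.04)&(abs(P[:,1])<.07)&(P[:,2]>.02)&(P[:,2]<.06)];print("backstop face x",np.median(b[:,0]) if len(b) else None)
f=P[(P[:,0]>.02)&(P[:,0]<.1)&(abs(P[:,1])>.05)&(abs(P[:,1])<.07)&(abs(P[:,2])<.01)];print("shelf z",np.median(f[:,2]) if len(f) else None)
E
python3 st.py w7 .012
```

```text
t 23.975 tcp [ 0.4953 -0.3162  0.0556] F [-1.6257  1.5182  5.9114] w 0.055814142247388995 tcp in shelf [0.0482 0.0013 0.0054]
z 9 11346; z 12 7641; 
top 20458 slope [-0.0003 -0.0001  0.0118] x [-0.0001  0.0924] y [-0.0341  0.035 ] rect ((0.04634862393140793, -0.00011433660984039307), (0.09991455078125, 0.09347032755613327), 89.87673950195312)
backstop face x 0.0002657904202406316
shelf z -0.0001591238361410906
```

The slab lies flat on the slope with its edge at the backstop (x 0 to 92 mm). My shelf frame is good to under 1 mm. Release, then on to the next slab.

>>> arm_command(commands=[{"travel": [0,0,0],"yaw": 0,"grip": 0.3},{"travel": [0,0,0],"yaw": 0,"grip": 0.6},{"travel": [0,0,0],"yaw": 0,"grip": 0.6},{"travel": [0,0,-0.2],"yaw": 0,"grip": 0.6},{"travel": [0,0,-0.35],"yaw": 0,"grip": 0.6},{"travel": [0,0,-0.35],"yaw": 0,"grip": 0.6},{"travel": [0.1,0.35,-0.1],"yaw": 0,"grip": 0.6},{"travel": [0.1,0.35,-0.1],"yaw": 0,"grip": 0.6},{"travel": [0.1,0.35,0],"yaw": 0,"grip": 0.6},{"travel": [0,0,0],"yaw": 0,"grip": 0.6}])

```text
t: 25.22
tool_pos: [0.4673, -0.1518, 0.2202]
orientation: [0.054, 0.999, 0.0, 0.0]
ft_force: [-0.1, -1.1, 0.2]
width: 0.0757
gripper_force: 0.0
```

```bash
python3 w.py w8 m:slab1
```

```text
t 25.225 tcp [ 0.4673 -0.1518  0.2202] yaxis deg 83.77395303209308 q [-0.4567  0.1404  1.6476  0.001   1.3535 -1.919 ] F [-0.1269 -1.1104  0.1974] w 0.07574925672969879 0.0
cam [ 0.3867 -0.1437  0.3994] fwd [ 0.2762 -0.0294 -0.9607]
slab1 0.9 [115 231] white True n 5551 rect [ 0.5214 -0.3209] [0.0595 0.0433] 83.77874755859375 0.06920179575356701 lo [ 0.4528 -0.3448  0.0459] hi [ 0.5354 -0.2864  0.0767]
slab1 0.77 [425 252] white True n 3765 rect [0.5776 0.0058] [0.0932 0.0568] 3.054901123046875 0.011789220485971735 lo [ 0.5316 -0.0224  0.005 ] hi [0.6206 0.0321 0.0134]
slab1 0.73 [306 143] white True n 4684 rect [ 0.4395 -0.1163] [0.0917 0.0551] 7.650460720062256 0.011860959399114931 lo [ 0.3951 -0.1447  0.01  ] hi [ 0.4829 -0.0887  0.0135]
slab1 0.72 [522 234] white True n 3723 rect [0.5696 0.1233] [0.0924 0.057 ] 9.802245140075684 0.011830213853026844 lo [0.5236 0.091  0.0036] hi [0.6134 0.1516 0.0134]
slab1 0.54 [427 314] white True n 402 rect [0.6583 0.0153] [0.0436 0.0199] 28.398433685302734 0.011666561570496956 lo [ 0.4634 -0.102   0.0009] hi [0.678  0.0247 0.2916]
```

>>> arm_command(commands=[{"travel": [0,0,0],"yaw": -0.078,"grip": 0.6},{"travel": [0,0,0],"yaw": -0.078,"grip": 0.6},{"travel": [0.16,0.27,0.1],"yaw": 0,"grip": 0.6},{"travel": [0,0,0.4],"yaw": 0,"grip": 0.6},{"travel": [0,0,0.4],"yaw": 0,"grip": 0.6},{"travel": [0,0,0],"yaw": 0,"grip": 0.6},{"travel": [0,0,0],"yaw": 0,"grip": 0.6},{"travel": [0,0,0],"yaw": 0,"grip": 0.6}], grip_force=15)

```text
t: 26.32
tool_pos: [0.4414, -0.1194, 0.0869]
orientation: [-0.066, 0.998, -0.001, 0.002]
ft_force: [-0.1, 0.1, 0.8]
width: 0.0749
gripper_force: 0.0
```

>>> arm_command(commands=[{"travel": [0.01,0.025,0.3],"yaw": 0,"grip": 0.6},{"travel": [0,0,0.2],"yaw": 0,"grip": 0.6},{"travel": [0,0,0.043],"yaw": 0,"grip": 0.6},{"travel": [0,0,0],"yaw": 0,"grip": 0.6},{"travel": [0,0,0],"yaw": 0,"grip": -1},{"travel": [0,0,0],"yaw": 0,"grip": -1},{"travel": [0,0,0],"yaw": 0,"grip": -1},{"travel": [0,0,0],"yaw": 0,"grip": -1},{"travel": [0,0,0],"yaw": 0,"grip": -1}])

```text
t: 27.45
tool_pos: [0.438, -0.115, 0.0042]
orientation: [-0.066, 0.998, -0.001, 0.001]
ft_force: [-0.6, -1.0, 6.6]
width: 0.0561
gripper_force: 15.0
```

```bash
python3 w.py
```

```text
t 27.45 tcp [ 0.438  -0.115   0.0042] yaxis deg 97.60073784482563 q [-0.4105  0.3116  2.0491 -0.0003  0.7784 -2.1137] F [-0.6106 -1.0101  6.559 ] w 0.05606689140452594 15.001215040683746
```

>>> arm_command(commands=[{"travel": [0,0,-0.3],"yaw": 0,"grip": -1},{"travel": [0,0,-0.4],"yaw": 0.078,"grip": -1},{"travel": [0,0,-0.35],"yaw": 0.078,"grip": -1},{"travel": [-0.126,-0.324,0],"yaw": 0,"grip": -1},{"travel": [-0.126,-0.324,0],"yaw": 0,"grip": -1},{"travel": [-0.126,-0.324,0],"yaw": 0,"grip": -1},{"travel": [-0.124,-0.323,0],"yaw": 0,"grip": -1},{"travel": [0,0,0.31],"yaw": 0,"grip": -1},{"travel": [0,0,0],"yaw": 0,"grip": -1},{"travel": [0,0,0],"yaw": 0,"grip": -1}])

```text
t: 28.7
tool_pos: [0.4901, -0.3155, 0.1148]
orientation: [0.056, 0.998, 0.0, -0.0]
ft_force: [0.7, -1.5, -1.4]
width: 0.0559
gripper_force: 15.0
```

```bash
python3 w.py
```

```text
t 28.7 tcp [ 0.4901 -0.3155  0.1148] yaxis deg 83.5697212411713 q [-0.6915  0.3509  1.6291  0.0003  1.1618 -2.1502] F [ 0.7174 -1.4709 -1.4166] w 0.05589474223012372 14.99846488237381
```

>>> arm_command(commands=[{"travel": [0,-0.006,0.1],"yaw": 0,"grip": -1},{"travel": [0,0,0.08],"yaw": 0,"grip": -1},{"travel": [0,0,0.05],"yaw": 0,"grip": -1},{"travel": [0,0,0.04],"yaw": 0,"grip": -1},{"travel": [0,0,0.03],"yaw": 0,"grip": -1},{"travel": [0,0,0.022],"yaw": 0,"grip": -1},{"travel": [0,0,0],"yaw": 0,"grip": -1},{"travel": [0,0,0],"yaw": 0,"grip": -1}], grip_force=8)

```text
t: 29.7
tool_pos: [0.4902, -0.3171, 0.066]
orientation: [0.056, 0.998, -0.0, 0.0]
ft_force: [0.0, -0.4, -1.1]
width: 0.0558
gripper_force: 8.0
```

```bash
python3 st.py w9 .024
```

```text
t 29.75 tcp [ 0.4901 -0.317   0.066 ] F [ 0.9255  0.5587 -2.0436] w 0.055774063272040264 tcp in shelf [ 0.047  -0.0001  0.017 ]
z 21 8129; z 24 10618; 
top 20139 slope [-0.0004 -0.0017  0.0241] x [-0.0001  0.0909] y [-0.0356  0.0344] rect ((0.04572393000125885, 9.551644325256348e-06), (0.09955880045890808, 0.09207169711589813), 89.85372161865234)
backstop face x 0.0003199857631188648
shelf z -0.00014963911005082291
```

Second slab is flat and against the backstop. Next is slab C.

>>> arm_command(commands=[{"travel": [0,0,0],"yaw": 0,"grip": 0.3},{"travel": [0,0,0],"yaw": 0,"grip": 0.6},{"travel": [0,0,0],"yaw": 0,"grip": 0.6},{"travel": [0,0,-0.25],"yaw": 0,"grip": 0.6},{"travel": [0,0,-0.4],"yaw": 0,"grip": 0.6},{"travel": [0,0,-0.35],"yaw": 0,"grip": 0.6},{"travel": [0,0.37,0],"yaw": 0,"grip": 0.6},{"travel": [0,0.37,0],"yaw": 0,"grip": 0.6},{"travel": [0,0.37,0],"yaw": 0,"grip": 0.6},{"travel": [0,0.37,0],"yaw": 0,"grip": 0.6}])

```text
t: 31.0
tool_pos: [0.5149, -0.0946, 0.2162]
orientation: [0.057, 0.998, -0.0, 0.0]
ft_force: [2.2, 0.3, 0.4]
width: 0.0755
gripper_force: 0.0
```

>>> arm_command(commands=[{"travel": [0,0.37,0],"yaw": 0,"grip": 0.6},{"travel": [0,0,0],"yaw": 0,"grip": 0.6},{"travel": [0,0,0],"yaw": 0,"grip": 0.6},{"travel": [0,0,0],"yaw": 0,"grip": 0.6}])

```text
t: 31.5
tool_pos: [0.5211, -0.0425, 0.2159]
orientation: [0.057, 0.998, -0.0, -0.0]
ft_force: [0.3, 0.4, 0.3]
width: 0.0752
gripper_force: 0.0
```

```bash
python3 w.py w10 m:slab1
```

```text
t 31.5 tcp [ 0.5211 -0.0425  0.2159] yaxis deg 83.44752005906885 q [-0.2141  0.1912  1.5944 -0.0005  1.3559 -1.6704] F [0.3307 0.3729 0.2517] w 0.07516905574082942 0.0
cam [ 0.4407 -0.0337  0.3951] fwd [ 0.2755 -0.0322 -0.9608]
slab1 0.82 [320 305] white True n 3357 rect [ 0.6896 -0.0068] [0.094  0.0563] 2.80326509475708 0.011819775843392673 lo [ 0.6437 -0.0339  0.0055] hi [0.7326 0.0194 0.0134]
slab1 0.74 [328 219] white True n 3998 rect [0.5773 0.0065] [0.0924 0.0551] 2.7050185203552246 0.01176391478036704 lo [ 0.5318 -0.02    0.0094] hi [0.6201 0.0317 0.0134]
slab1 0.74 [438 201] white True n 4452 rect [0.5701 0.1238] [0.0927 0.0567] 10.786137580871582 0.011843535326660961 lo [0.5235 0.0918 0.0023] hi [0.6142 0.1527 0.0134]
slab1 0.73 [ 22 191] white True n 853 rect [ 0.5182 -0.2913] [0.0442 0.0044] -3.8323135375976562 0.06592868421154917 lo [ 0.4585 -0.2941  0.0412] hi [ 0.5382 -0.2845  0.074 ]
slab1 0.63 [  5 190] white True n 1530 rect [ 0.5139 -0.2951] [0.0454 0.0094] -4.791908264160156 0.07777777805476845 lo [ 0.452  -0.2988  0.0545] hi [ 0.5342 -0.2859  0.0876]
```

>>> arm_command(commands=[{"travel": [0,0,0],"yaw": -0.103,"grip": 0.6},{"travel": [-0.194,0.153,0.1],"yaw": 0,"grip": 0.6},{"travel": [-0.194,0.153,0.1],"yaw": 0,"grip": 0.6},{"travel": [0,0,0.4],"yaw": 0,"grip": 0.6},{"travel": [0,0,0.2],"yaw": 0,"grip": 0.6},{"travel": [0,0,0],"yaw": 0,"grip": 0.6},{"travel": [0,0,0],"yaw": 0,"grip": 0.6},{"travel": [0,0,0],"yaw": 0,"grip": 0.6}], grip_force=15)

```text
t: 32.6
tool_pos: [0.5784, 0.0071, 0.0979]
orientation: [-0.024, 1.0, -0.0, 0.002]
ft_force: [0.6, -0.3, -0.7]
width: 0.0755
gripper_force: 0.0
```

>>> arm_command(commands=[{"travel": [0.008,-0.005,0.3],"yaw": 0,"grip": 0.6},{"travel": [0,0,0.2],"yaw": 0,"grip": 0.6},{"travel": [0,0,0.109],"yaw": 0,"grip": 0.6},{"travel": [0,0,0],"yaw": 0,"grip": 0.6},{"travel": [0,0,0],"yaw": 0,"grip": -1},{"travel": [0,0,0],"yaw": 0,"grip": -1},{"travel": [0,0,0],"yaw": 0,"grip": -1},{"travel": [0,0,0],"yaw": 0,"grip": -1},{"travel": [0,0,0],"yaw": 0,"grip": -1}])

```text
t: 33.72
tool_pos: [0.5768, 0.0067, 0.0058]
orientation: [-0.025, 1.0, -0.0, 0.001]
ft_force: [-0.4, 0.6, 6.1]
width: 0.0556
gripper_force: 15.0
```

>>> arm_command(commands=[{"travel": [0,0,-0.3],"yaw": 0,"grip": -1},{"travel": [0,0,-0.4],"yaw": 0,"grip": -1},{"travel": [0,0,-0.4],"yaw": 0.103,"grip": -1},{"travel": [0.059,-0.368,0],"yaw": 0,"grip": -1},{"travel": [0.059,-0.368,0],"yaw": 0,"grip": -1},{"travel": [0.059,-0.368,0],"yaw": 0,"grip": -1},{"travel": [0.059,-0.368,0],"yaw": 0,"grip": -1},{"travel": [0.058,-0.367,0],"yaw": 0,"grip": -1},{"travel": [0.058,-0.367,0],"yaw": 0,"grip": -1},{"travel": [0,0,0.28],"yaw": 0,"grip": -1}])

```text
t: 34.98
tool_pos: [0.4872, -0.3222, 0.1296]
orientation: [0.059, 0.998, -0.003, 0.003]
ft_force: [0.3, 1.4, -2.0]
width: 0.0561
gripper_force: 15.0
```

>>> arm_command(commands=[{"travel": [0,0,0],"yaw": 0,"grip": -1},{"travel": [0,0,0],"yaw": 0,"grip": -1},{"travel": [0,0,0],"yaw": 0,"grip": -1}])

```text
t: 35.35
tool_pos: [0.4873, -0.3159, 0.1291]
orientation: [0.056, 0.998, -0.001, 0.001]
ft_force: [-1.0, -0.4, -2.1]
width: 0.0559
gripper_force: 15.0
```

Down 51 mm (0.34).

>>> arm_command(commands=[{"travel": [0,-0.003,0.1],"yaw": 0,"grip": -1},{"travel": [0,0,0.08],"yaw": 0,"grip": -1},{"travel": [0,0,0.06],"yaw": 0,"grip": -1},{"travel": [0,0,0.04],"yaw": 0,"grip": -1},{"travel": [0,0,0.03],"yaw": 0,"grip": -1},{"travel": [0,0,0.03],"yaw": 0,"grip": -1},{"travel": [0,0,0],"yaw": 0,"grip": -1},{"travel": [0,0,0],"yaw": 0,"grip": -1}], grip_force=8)

```text
t: 36.35
tool_pos: [0.4868, -0.3165, 0.0772]
orientation: [0.056, 0.998, -0.0, 0.001]
ft_force: [0.2, 1.6, 4.1]
width: 0.0556
gripper_force: 8.0
```

```bash
python3 st.py w11 .036
```

```text
t 36.4 tcp [ 0.4867 -0.3165  0.0772] F [0.6738 2.571  4.1512] w 0.055798832645790296 tcp in shelf [0.0476 0.     0.0287]
z 33 11505; z 36 7496; 
top 20420 slope [-0.001  -0.0009  0.0359] x [-0.0001  0.0916] y [-0.0351  0.0346] rect ((0.04607291519641876, -0.00013241171836853027), (0.09959256649017334, 0.09266899526119232), 89.95068359375)
backstop face x 0.00033819986653828326
shelf z -0.00014797103746998664
```

>>> arm_command(commands=[{"travel": [0,0,0],"yaw": 0,"grip": 0.3},{"travel": [0,0,0],"yaw": 0,"grip": 0.6},{"travel": [0,0,0],"yaw": 0,"grip": 0.6},{"travel": [0,0,-0.25],"yaw": 0,"grip": 0.6},{"travel": [0,0,-0.4],"yaw": 0,"grip": 0.6},{"travel": [0,0,-0.3],"yaw": 0,"grip": 0.6},{"travel": [0,0.37,0],"yaw": 0,"grip": 0.6},{"travel": [0,0.37,0],"yaw": 0,"grip": 0.6},{"travel": [0,0.37,0],"yaw": 0,"grip": 0.6},{"travel": [0,0.37,0],"yaw": 0,"grip": 0.6}])

```text
t: 37.65
tool_pos: [0.5112, -0.0945, 0.2191]
orientation: [0.057, 0.998, -0.0, 0.0]
ft_force: [0.8, 0.6, 0.6]
width: 0.0753
gripper_force: 0.0
```

>>> arm_command(commands=[{"travel": [0.02,0.37,0],"yaw": 0,"grip": 0.6},{"travel": [0.02,0.37,0],"yaw": 0,"grip": 0.6},{"travel": [0,0.36,0],"yaw": 0,"grip": 0.6},{"travel": [0,0,0],"yaw": 0,"grip": 0.6},{"travel": [0,0,0],"yaw": 0,"grip": 0.6},{"travel": [0,0,0],"yaw": 0,"grip": 0.6}])

```text
t: 38.4
tool_pos: [0.5237, 0.0673, 0.219]
orientation: [0.057, 0.998, -0.0, -0.0]
ft_force: [-0.2, 0.3, -0.6]
width: 0.0753
gripper_force: 0.0
```

```bash
python3 w.py w12 m:slab1
```

```text
t 38.4 tcp [0.5237 0.0673 0.219 ] yaxis deg 83.44592462697611 q [-0.0036  0.1974  1.5785 -0.0006  1.3658 -1.4599] F [-0.2019  0.2894 -0.5987] w 0.07527956282172409 0.0
cam [0.4432 0.0761 0.3982] fwd [ 0.2753 -0.0322 -0.9608]
slab1 0.78 [336 209] white True n 4178 rect [0.5698 0.1237] [0.0927 0.0561] 10.195816040039062 0.011749422283703773 lo [0.5234 0.0945 0.0068] hi [0.6135 0.153  0.0133]
slab1 0.74 [229 314] white True n 3255 rect [ 0.6887 -0.0065] [0.0911 0.0572] 2.0672152042388916 0.01174879160356071 lo [ 0.6437 -0.0334  0.004 ] hi [0.7293 0.0217 0.0133]
```

>>> arm_command(commands=[{"travel": [0,0,0],"yaw": -0.093,"grip": 0.6},{"travel": [0,0,0],"yaw": -0.093,"grip": 0.6},{"travel": [-0.185,0.157,0.1],"yaw": 0,"grip": 0.6},{"travel": [-0.184,0.157,0.1],"yaw": 0,"grip": 0.6},{"travel": [0,0,0.4],"yaw": 0,"grip": 0.6},{"travel": [0,0,0.2],"yaw": 0,"grip": 0.6},{"travel": [0,0,0],"yaw": 0,"grip": 0.6},{"travel": [0,0,0],"yaw": 0,"grip": 0.6},{"travel": [0,0,0],"yaw": 0,"grip": 0.6}], grip_force=15)

```text
t: 39.62
tool_pos: [0.5712, 0.1247, 0.1011]
orientation: [-0.089, 0.996, 0.0, 0.002]
ft_force: [0.8, 0.2, -0.1]
width: 0.0749
gripper_force: 0.0
```

>>> arm_command(commands=[{"travel": [0.008,-0.005,0.3],"yaw": 0,"grip": 0.6},{"travel": [0,0,0.2],"yaw": 0,"grip": 0.6},{"travel": [0,0,0.127],"yaw": 0,"grip": 0.6},{"travel": [0,0,0],"yaw": 0,"grip": 0.6},{"travel": [0,0,0],"yaw": 0,"grip": -1},{"travel": [0,0,0],"yaw": 0,"grip": -1},{"travel": [0,0,0],"yaw": 0,"grip": -1},{"travel": [0,0,0],"yaw": 0,"grip": -1},{"travel": [0,0,0],"yaw": 0,"grip": -1}])

```text
t: 40.75
tool_pos: [0.5697, 0.1242, 0.0064]
orientation: [-0.09, 0.996, 0.0, 0.001]
ft_force: [-0.9, -1.0, 5.8]
width: 0.0555
gripper_force: 15.0
```

>>> arm_command(commands=[{"travel": [0,0,-0.4],"yaw": 0,"grip": -1},{"travel": [0,0,-0.4],"yaw": 0.093,"grip": -1},{"travel": [0,0,-0.4],"yaw": 0.093,"grip": -1},{"travel": [0.031,-0.372,0],"yaw": 0,"grip": -1},{"travel": [0.031,-0.372,0],"yaw": 0,"grip": -1},{"travel": [0.031,-0.372,0],"yaw": 0,"grip": -1},{"travel": [0.03,-0.372,0],"yaw": 0,"grip": -1},{"travel": [0.03,-0.372,0],"yaw": 0,"grip": -1},{"travel": [0.03,-0.372,0],"yaw": 0,"grip": -1},{"travel": [0.03,-0.372,0],"yaw": 0,"grip": -1}])

```text
t: 42.0
tool_pos: [0.492, -0.262, 0.1847]
orientation: [0.056, 0.998, 0.0, -0.0]
ft_force: [0.9, -0.4, -1.8]
width: 0.0555
gripper_force: 15.0
```

>>> arm_command(commands=[{"travel": [0.03,-0.374,0],"yaw": 0,"grip": -1},{"travel": [0,0,0.31],"yaw": 0,"grip": -1},{"travel": [0,0,0],"yaw": 0,"grip": -1},{"travel": [0,0,0],"yaw": 0,"grip": -1},{"travel": [0,0,0],"yaw": 0,"grip": -1}])

```text
t: 42.62
tool_pos: [0.4834, -0.3158, 0.1403]
orientation: [0.056, 0.998, -0.001, 0.001]
ft_force: [0.5, 0.1, -1.1]
width: 0.0557
gripper_force: 15.0
```

Down 51 mm again.

>>> arm_command(commands=[{"travel": [0,-0.003,0.1],"yaw": 0,"grip": -1},{"travel": [0,0,0.08],"yaw": 0,"grip": -1},{"travel": [0,0,0.06],"yaw": 0,"grip": -1},{"travel": [0,0,0.04],"yaw": 0,"grip": -1},{"travel": [0,0,0.03],"yaw": 0,"grip": -1},{"travel": [0,0,0.03],"yaw": 0,"grip": -1},{"travel": [0,0,0],"yaw": 0,"grip": -1},{"travel": [0,0,0],"yaw": 0,"grip": -1}], grip_force=8)

```text
t: 43.62
tool_pos: [0.4831, -0.3161, 0.0886]
orientation: [0.056, 0.998, -0.0, 0.001]
ft_force: [-0.2, 2.0, 6.3]
width: 0.056
gripper_force: 8.0
```

```bash
python3 st.py w13 .048
```

```text
t 43.675 tcp [ 0.483  -0.3162  0.0886] F [-0.3685  3.2422  4.4876] w 0.05570322938218343 tcp in shelf [ 0.048  -0.0001  0.0406]
z 45 11411; z 48 7671; 
top 20532 slope [-0.0002 -0.0008  0.0478] x [-0.0001  0.0919] y [-0.0356  0.0345] rect ((0.04623449221253395, -4.3742358684539795e-05), (0.09973061829805374, 0.09310417622327805), 89.88228607177734)
backstop face x 0.0003472631263818884
shelf z -0.000159762423900802
```

>>> arm_command(commands=[{"travel": [0,0,0],"yaw": 0,"grip": 0.3},{"travel": [0,0,0],"yaw": 0,"grip": 0.6},{"travel": [0,0,0],"yaw": 0,"grip": 0.6},{"travel": [0,0,-0.25],"yaw": 0,"grip": 0.6},{"travel": [0,0,-0.4],"yaw": 0,"grip": 0.6},{"travel": [0,0,-0.22],"yaw": 0,"grip": 0.6},{"travel": [-0.115,0.333,0],"yaw": 0,"grip": 0.6},{"travel": [-0.115,0.333,0],"yaw": 0,"grip": 0.6},{"travel": [-0.115,0.333,0],"yaw": 0,"grip": 0.6},{"travel": [-0.115,0.333,0],"yaw": 0,"grip": 0.6}])

```text
t: 44.92
tool_pos: [0.5739, -0.1242, 0.218]
orientation: [0.056, 0.998, -0.0, 0.0]
ft_force: [-0.3, -0.5, -0.5]
width: 0.0751
gripper_force: 0.0
```

>>> arm_command(commands=[{"travel": [-0.115,0.333,0],"yaw": 0,"grip": 0.6},{"travel": [-0.115,0.333,0],"yaw": 0,"grip": 0.6},{"travel": [0,0,0],"yaw": 0,"grip": 0.6},{"travel": [0,0,0],"yaw": 0,"grip": 0.6},{"travel": [0,0,0],"yaw": 0,"grip": 0.6}])

```text
t: 45.55
tool_pos: [0.6183, -0.0314, 0.218]
orientation: [0.057, 0.998, -0.0, -0.0]
ft_force: [0.6, -0.2, -0.6]
width: 0.0754
gripper_force: 0.0
```

```bash
python3 w.py w14 m:slab1
```

```text
t 45.55 tcp [ 0.6183 -0.0314  0.218 ] yaxis deg 83.45796326652031 q [-0.1628  0.3366  1.3846 -0.0006  1.4206 -1.6193] F [ 0.6426 -0.223  -0.6268] w 0.0753683748508937 0.0
cam [ 0.5378 -0.0226  0.3973] fwd [ 0.2751 -0.0321 -0.9609]
slab1 0.58 [305 233] white True n 3898 rect [ 0.6892 -0.0065] [0.0922 0.055 ] 2.343275547027588 0.01177193459647822 lo [ 0.644  -0.0328  0.0091] hi [0.7325 0.0194 0.0133]
```

>>> arm_command(commands=[{"travel": [0,0,0],"yaw": -0.099,"grip": 0.6},{"travel": [-0.239,0.072,0.1],"yaw": 0,"grip": 0.6},{"travel": [-0.239,0.072,0.1],"yaw": 0,"grip": 0.6},{"travel": [0,0,0.4],"yaw": 0,"grip": 0.6},{"travel": [0,0,0.2],"yaw": 0,"grip": 0.6},{"travel": [0,0,0],"yaw": 0,"grip": 0.6},{"travel": [0,0,0],"yaw": 0,"grip": 0.6},{"travel": [0,0,0],"yaw": 0,"grip": 0.6}], grip_force=15)

```text
t: 46.65
tool_pos: [0.6909, -0.0059, 0.1005]
orientation: [-0.021, 1.0, -0.0, 0.002]
ft_force: [0.3, -0.2, 0.8]
width: 0.0752
gripper_force: 0.0
```

>>> arm_command(commands=[{"travel": [0.011,-0.005,0.3],"yaw": 0,"grip": 0.6},{"travel": [0,0,0.2],"yaw": 0,"grip": 0.6},{"travel": [0,0,0.123],"yaw": 0,"grip": 0.6},{"travel": [0,0,0],"yaw": 0,"grip": 0.6},{"travel": [0,0,0],"yaw": 0,"grip": -1},{"travel": [0,0,0],"yaw": 0,"grip": -1},{"travel": [0,0,0],"yaw": 0,"grip": -1},{"travel": [0,0,0],"yaw": 0,"grip": -1},{"travel": [0,0,0],"yaw": 0,"grip": -1}])

```text
t: 47.78
tool_pos: [0.6889, -0.0062, 0.0061]
orientation: [-0.021, 1.0, -0.0, 0.001]
ft_force: [-0.4, 0.0, 5.5]
width: 0.0557
gripper_force: 15.0
```

>>> arm_command(commands=[{"travel": [0,0,-0.4],"yaw": 0,"grip": -1},{"travel": [0,0,-0.4],"yaw": 0,"grip": -1},{"travel": [0,0,-0.4],"yaw": 0.099,"grip": -1},{"travel": [0.166,-0.315,-0.1],"yaw": 0,"grip": -1},{"travel": [0.166,-0.315,0],"yaw": 0,"grip": -1},{"travel": [0.166,-0.315,0],"yaw": 0,"grip": -1},{"travel": [0.166,-0.315,0],"yaw": 0,"grip": -1},{"travel": [0.166,-0.315,0],"yaw": 0,"grip": -1},{"travel": [0.165,-0.315,0],"yaw": 0,"grip": -1},{"travel": [0.165,-0.315,0],"yaw": 0,"grip": -1}])

```text
t: 49.02
tool_pos: [0.4763, -0.3164, 0.1992]
orientation: [0.056, 0.998, 0.0, -0.0]
ft_force: [0.7, 0.4, -0.9]
width: 0.0559
gripper_force: 15.0
```

>>> arm_command(commands=[{"travel": [0,0,0.32],"yaw": 0,"grip": -1},{"travel": [0,0,0],"yaw": 0,"grip": -1},{"travel": [0,0,0],"yaw": 0,"grip": -1},{"travel": [0,0,0],"yaw": 0,"grip": -1}])

```text
t: 49.52
tool_pos: [0.4791, -0.3155, 0.1533]
orientation: [0.056, 0.998, -0.001, 0.001]
ft_force: [0.4, -0.7, -0.8]
width: 0.0559
gripper_force: 15.0
```

>>> arm_command(commands=[{"travel": [0,-0.002,0.11],"yaw": 0,"grip": -1},{"travel": [0,0,0.08],"yaw": 0,"grip": -1},{"travel": [0,0,0.06],"yaw": 0,"grip": -1},{"travel": [0,0,0.04],"yaw": 0,"grip": -1},{"travel": [0,0,0.03],"yaw": 0,"grip": -1},{"travel": [0,0,0.034],"yaw": 0,"grip": -1},{"travel": [0,0,0],"yaw": 0,"grip": -1},{"travel": [0,0,0],"yaw": 0,"grip": -1}], grip_force=8)

```text
t: 50.52
tool_pos: [0.4785, -0.3157, 0.0993]
orientation: [0.056, 0.998, -0.0, 0.001]
ft_force: [0.6, 2.5, 5.1]
width: 0.0559
gripper_force: 8.0
```

```bash
python3 st.py w15 .060
```

```text
t 50.575 tcp [ 0.4785 -0.3157  0.0993] F [0.0227 2.9225 5.4676] w 0.05575227641158157 tcp in shelf [ 0.0474 -0.0001  0.0522]
z 57 11405; z 60 7557; 
top 20491 slope [-0.0001 -0.0007  0.0598] x [-0.0001  0.0911] y [-0.0369  0.0352] rect ((0.045813605189323425, -3.600120544433594e-05), (0.09236214309930801, 0.09975549578666687), 0.055815476924180984)
backstop face x 0.0002418062836133888
shelf z -8.335144803324327e-05
```

All five slabs are stacked. I'll release, back off and check the whole scene before touching the dial.

>>> arm_command(commands=[{"travel": [0,0,0],"yaw": 0,"grip": 0.3},{"travel": [0,0,0],"yaw": 0,"grip": 0.6},{"travel": [0,0,0],"yaw": 0,"grip": 0.6},{"travel": [0,0,-0.25],"yaw": 0,"grip": 0.6},{"travel": [0,0,-0.4],"yaw": 0,"grip": 0.6},{"travel": [0,0,-0.3],"yaw": 0,"grip": 1},{"travel": [0,0,0],"yaw": 0,"grip": 1},{"travel": [0,0,0],"yaw": 0,"grip": 1}])

```text
t: 51.58
tool_pos: [0.4772, -0.3153, 0.24]
orientation: [0.056, 0.998, 0.0, -0.001]
ft_force: [-0.9, 0.2, -0.1]
width: 0.0938
gripper_force: 0.0
```

```bash
python3 st.py w16 .060; python3 - <<'E'
from h import *
s=ctrl.snapshot("side");save(s,"side2");print([(round(m["confidence"],2),np.round(rect(s,m["pixels"],0)[0],3)) for m in ctrl.masks_of("side","slab1") if m["confidence"]>.3])
E
```

```text
t 51.625 tcp [ 0.4769 -0.315   0.2393] F [ 0.3945 -0.8042 -0.735 ] w 0.09418104242259008 tcp in shelf [0.0937 0.0003 0.1844]
z -3 488; z 0 421; z 57 3804; z 60 2794; 
top 7104 slope [-0.002   0.0006  0.0599] x [-0.0004  0.0943] y [-0.037   0.0355] rect ((0.04687269404530525, -2.088025212287903e-05), (0.09515603631734848, 0.09936096519231796), 0.09140937775373459)
backstop face x 0.0004930588323738484
shelf z -9.889052979956362e-05
[(0.69, array([ 0.493, -0.32 ])), (0.65, array([ 0.511, -0.349])), (0.64, array([0.287, 0.226])), (0.61, array([0.47 , 0.497])), (0.56, array([ 0.519, -0.349]))]
```

View pics/side2.png

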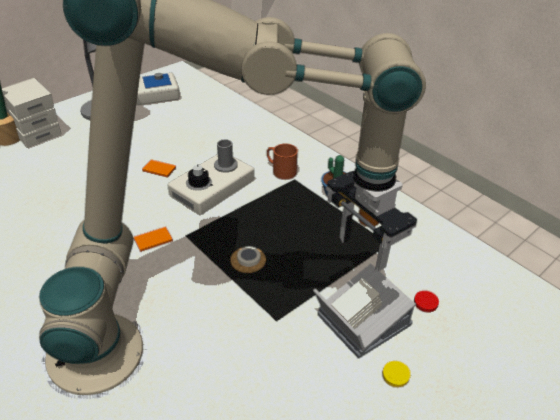

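View pics/w16.png

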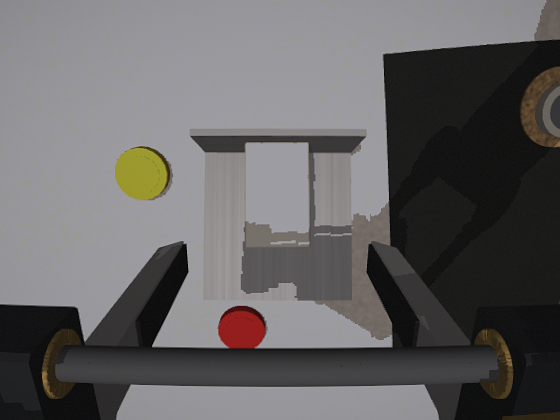

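All five slabs are stacked evenly against the backstop, the palette is on the cork and the sleeve is on the spigot. Now the dial.

>>> arm_command(commands=[{"travel": [0.032,0.375,0],"yaw": 0,"grip": 1},{"travel": [0.032,0.375,0],"yaw": 0,"grip": 1},{"travel": [0.032,0.375,0],"yaw": 0,"grip": 1},{"travel": [0.032,0.375,0],"yaw": 0,"grip": 1},{"travel": [0.032,0.375,0],"yaw": 0,"grip": 1},{"travel": [0.032,0.375,0],"yaw": 0,"grip": 1},{"travel": [0.031,0.375,0],"yaw": 0,"grip": 1},{"travel": [0.031,0.375,0],"yaw": 0,"grip": 1},{"travel": [0.031,0.375,0],"yaw": 0,"grip": 1},{"travel": [0.031,0.375,0],"yaw": 0,"grip": 1}])

```text
t: 52.98
tool_pos: [0.4931, 0.2502, 0.2397]
orientation: [0.056, 0.998, -0.001, -0.001]
ft_force: [1.3, -1.9, 0.3]
width: 0.0936
gripper_force: 0.0
```

>>> arm_command(commands=[{"travel": [0.031,0.375,0],"yaw": 0,"grip": 1},{"travel": [0,0,0],"yaw": 0,"grip": 1},{"travel": [0,0,0],"yaw": 0,"grip": 1},{"travel": [0,0,0],"yaw": 0,"grip": 1}])

```text
t: 53.48
tool_pos: [0.4955, 0.3035, 0.2407]
orientation: [0.057, 0.998, -0.0, -0.0]
ft_force: [-0.1, 0.3, 0.8]
width: 0.0941
gripper_force: 0.0
```

```bash
python3 spig.py w17; python3 w.py
```

```text
spigot top 438 [0.5818 0.3024 0.086 ] [0.6253 0.3463 0.095 ] ((0.6032820343971252, 0.32415539026260376), 0.022258490324020386)
spigot side 0.06 207 [0.5984 0.3237 0.02  ]
spigot side 0.07 270 [0.5989 0.3238 0.02  ]
ring top 2279 [0.4657 0.2775 0.0791] [0.5261 0.3365 0.086 ] ((0.49586722254753113, 0.3069232404232025), 0.03031684085726738)
knob top 772 [0.4818 0.293  0.0992] [0.5093 0.3205 0.1052] ((0.49548575282096863, 0.30690354108810425), 0.014011665247380733)
unit top 19199 ((0.5448547601699829, 0.31390392780303955), (0.22622142732143402, 0.13691307604312897), 8.491043090820312)
dot 0.94 [246.3, 202.6] [0.516  0.2687 0.05  ]
ring_line 0.73 [285.2, 218.0] [0.5265 0.307  0.082 ]
inner_mark 0.82 [293.4, 196.2] [0.5005 0.3166 0.103 ]
spigot_foot 0.65 [282.8, 215.1] [0.5336 0.3043 0.05  ]
t 53.775 tcp [0.4957 0.3044 0.2413] yaxis deg 83.4834690538715 q [ 0.4311  0.2685  1.4271  0.      1.4456 -1.026 ] F [ 0.1295 -0.3578 -0.2565] w 0.09389616276373398 0.0
```

>>> arm_command(commands=[{"travel": [0,0.015,0.3],"yaw": 0,"grip": 1},{"travel": [0,0,0.3],"yaw": 0,"grip": 1},{"travel": [0,0,0.3],"yaw": 0,"grip": 1},{"travel": [0,0,0.2],"yaw": 0,"grip": 1},{"travel": [0,0,0.1],"yaw": 0,"grip": 1},{"travel": [0,0,0],"yaw": 0,"grip": 1},{"travel": [0,0,0],"yaw": 0,"grip": 1}], grip_force=12)

```text
t: 54.65
tool_pos: [0.4969, 0.3078, 0.0624]
orientation: [0.056, 0.998, 0.001, 0.001]
ft_force: [1.1, 0.8, 0.7]
width: 0.0942
gripper_force: 0.0
```

```bash
python3 w.py
```

```text
t 54.65 tcp [0.4969 0.3078 0.0624] yaxis deg 83.5414448235414 q [ 0.4355  0.4007  1.6968  0.0001  1.0414 -1.0226] F [1.0966 0.7687 0.6807] w 0.09417044808030628 0.0
```

>>> arm_command(commands=[{"travel": [0.005,-0.006,0],"yaw": 0,"grip": -1},{"travel": [0,0,0],"yaw": 0,"grip": -1},{"travel": [0,0,0],"yaw": 0,"grip": -1},{"travel": [0,0,0],"yaw": 0,"grip": -1},{"travel": [0,0,0],"yaw": 0,"grip": -1},{"travel": [0,0,0],"yaw": 0,"grip": -1}])

```text
t: 55.4
tool_pos: [0.4952, 0.3072, 0.0613]
orientation: [0.056, 0.998, 0.001, 0.0]
ft_force: [-0.0, 1.6, 1.8]
width: 0.0595
gripper_force: 12.0
```

>>> arm_command(commands=[{"travel": [0,0,0],"yaw": 0.095,"grip": -1},{"travel": [0,0,0],"yaw": 0.095,"grip": -1},{"travel": [0,0,0],"yaw": 0.095,"grip": -1},{"travel": [0,0,0],"yaw": 0.095,"grip": -1},{"travel": [0,0,0],"yaw": 0.095,"grip": -1},{"travel": [0,0,0],"yaw": 0.095,"grip": -1},{"travel": [0,0,0],"yaw": 0.095,"grip": -1},{"travel": [0,0,0],"yaw": 0,"grip": -1},{"travel": [0,0,0],"yaw": 0,"grip": -1}])

```text
t: 56.52
tool_pos: [0.4957, 0.3078, 0.0613]
orientation: [0.546, 0.838, 0.002, -0.0]
ft_force: [1.2, 5.4, 0.5]
width: 0.0594
gripper_force: 12.0
```

>>> arm_command(commands=[{"travel": [0,0,0],"yaw": 0,"grip": 0.5},{"travel": [0,0,0],"yaw": 0,"grip": 1},{"travel": [0,0,0],"yaw": 0,"grip": 1},{"travel": [0,0,0],"yaw": 0,"grip": 1},{"travel": [0,0,-0.3],"yaw": 0,"grip": 1},{"travel": [0,0,-0.4],"yaw": 0,"grip": 1},{"travel": [0,0,-0.4],"yaw": 0,"grip": 1},{"travel": [0,0,0],"yaw": 0,"grip": 1},{"travel": [0,0,0],"yaw": 0,"grip": 1}])

```text
t: 57.65
tool_pos: [0.4945, 0.3061, 0.2256]
orientation: [0.547, 0.837, -0.0, -0.0]
ft_force: [-0.4, -0.4, -0.4]
width: 0.094
gripper_force: 0.0
```

```bash
python3 spig.py w18; python3 w.py
```

```text
spigot top 638 [0.5819 0.3038 0.086 ] [0.6248 0.347  0.095 ] ((0.6025695204734802, 0.3250505328178406), 0.022809060290455818)
spigot side 0.06 215 [0.5987 0.3269 0.02  ]
spigot side 0.07 308 [0.5996 0.327  0.02  ]
ring top 2470 [0.4665 0.2778 0.079 ] [0.5256 0.3369 0.0856] ((0.49610403180122375, 0.3070126175880432), 0.030105549842119217)
knob top 843 [0.4823 0.2933 0.0991] [0.5095 0.321  0.1051] ((0.4961465299129486, 0.30710527300834656), 0.01411486603319645)
unit top 20565 ((0.5453497171401978, 0.3145594596862793), (0.2270730435848236, 0.13665717840194702), 8.427350044250488)
dot 0.85 [281.2, 225.3] [0.5156 0.2671 0.05  ]
ring_line 0.58 [281.2, 220.6] [0.509  0.2814 0.082 ]
inner_mark 0.84 [292.7, 186.4] [0.5026 0.3188 0.103 ]
spigot_foot 0.64 [279.7, 223.0] [0.5133 0.2687 0.05  ]
t 57.95 tcp [0.4944 0.3062 0.2246] yaxis deg 23.69520007755366 q [0.4349 0.2775 1.4551 0.     1.4116 0.0213] F [-0.2385 -0.0275 -0.3531] w 0.09424808837267565 0.0
```

View pics/w18.png

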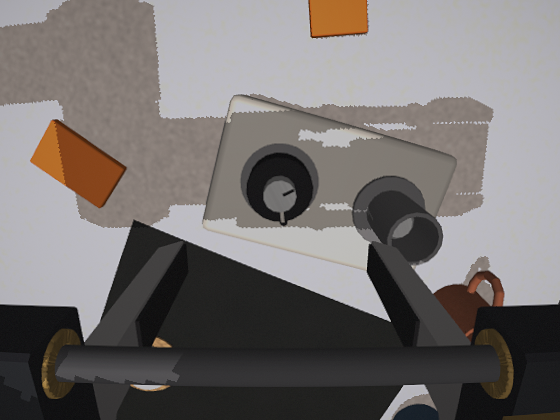

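The line at (282,216) points at the dot at (283,223), which puts the ring at about 1.2 rad. The inner mark is unmoved. I'll do a quick numeric check of the stack and palette, then hand in.

```bash
sed 's/snapshot("wrist")/snapshot("side")/' st.py > st2.py; python3 st2.py side3 .060; python3 - <<'E'
from h import *
s=ctrl.snapshot("side")
P=cloud(s,ctrl.masks_of("side","cork")[0]["pixels"]);print(np.percentile(P,3,0),np.percentile(P,97,0))
for m in ctrl.masks_of("side","palette"):
    Q=cloud(s,m["pixels"]);print(round(m["confidence"],2),np.round((np.percentile(Q,3,0)+np.percentile(Q,97,0))/2,3))
print(ctrl.sign_off())
E
```

```text
t 58.0 tcp [0.4946 0.3063 0.2249] F [-0.1263  0.569   0.0953] w 0.09401045940448355 tcp in shelf [0.0382 0.6196 0.1893]
z 57 462; z 60 381; 
top 1018 slope [0.0004 0.0095 0.0597] x [0.0017 0.0935] y [-0.0299  0.0275] rect ((0.0476464107632637, -0.0007914435118436813), (0.09344301372766495, 0.059255700558423996), 0.37834957242012024)
backstop face x -0.006777035750934513
shelf z 3.387671199616994e-06
[ 0.39672138 -0.03755901 -0.00139651] [0.46963176 0.04590666 0.0073265 ]
0.86 [ 0.671 -0.385  0.008]
0.7 [ 0.459 -0.468  0.009]
0.67 [0.439 0.005 0.012]
0.46 [ 0.476 -0.318  0.105]
the job is handed in; nothing more can be done
None
```

The job is handed in, no verdict was shown, and my last measurements had the palette flat on the cork, the sleeve home on the spigot, all five slabs stacked against the backstop, and the ring line at the dot (about 1.2 rad).

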